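Fetch the jar from behind the bottles and restock the bay

TASK

The amber jar with the red lid is boxed in behind the two tall bottles in the purple-walled bay: first move both bottles out onto the grey tray, then lift the jar out and stand it on the sampling stand, flat inside its green ring, while both bottles wait on the tray. Then put the bottles back in the bay, each centred on the disc of its own cap colour. Set everything down upright, tip nothing over, and leave the mouse and the beaker alone.

Things in the scene. Friction and masses are not known exactly. Their poses are not given: they have to be found in the camera images.
- blue_center (a point): white plastic bottle with a blue screw cap and a blue band round its lower half: upright cylinder 44 mm in diameter up to 100 mm, cap 39 mm in diameter, 125 mm high in all, about 150 g; this point is at its centre, half-way up (62.5 mm above its underside). It starts standing on the blue disc in the bay. Held 80 to 95 mm above its underside, with the fingers closing along the bay's x, the fingertips stay above the jar behind it.
- yellow_center (a point): white plastic bottle with a yellow screw cap and a yellow band round its lower half: upright cylinder 44 mm in diameter up to 100 mm, cap 39 mm in diameter, 125 mm high in all, about 150 g; this point is at its centre, half-way up (62.5 mm above its underside). It starts standing on the yellow disc in the bay. Held 80 to 95 mm above its underside, with the fingers closing along the bay's x, the fingertips stay above the jar behind it.
- jar_center (a point): squat amber jar with a red lid, upright cylinder 46 mm in diameter, 60 mm high, about 120 g, standing in the bay behind (+x of) the two bottles, with about 15 mm between it and each; this point is at its centre, half-way up (30 mm above its underside). While the taller bottles stand there, the gripper's body has no room over it; afterwards it is free, best gripped with the fingers closing across the bay (along its y).
- spot_blue: thin blue disc, 64 mm in diameter, flat on the floor of the bay in its front half, its rim showing round the bottle that stands on it at the start; origin at its centre on the bay floor (4 mm above the bench), axes parallel to the bay's. The two discs lie 72 mm apart across the bay (along its y), 35 mm in front (-x) of the bay's centre; which is left and which right changes. Bottles stand at floor height.
- spot_yellow: thin yellow disc, 64 mm in diameter, flat on the floor of the bay in its front half, its rim showing round the bottle that stands on it at the start; origin at its centre on the bay floor (4 mm above the bench), axes parallel to the bay's. The two discs lie 72 mm apart across the bay (along its y), 35 mm in front (-x) of the bay's centre; which is left and which right changes. Bottles stand at floor height.
- bay: fixed storage bay, 150 mm (its x) by 200 mm (its y): dark-grey floor 4 mm thick, purple walls 5 mm thick and 40 mm high at the back (+x) and both sides, open at the front (-x); origin under its centre on the bench, x points from its open front to its back wall
- tray: fixed grey waiting tray, 150 mm (its x) by 200 mm (its y), rim 14 mm high with walls 5 mm thick, floor 5 mm thick; origin under its centre on the bench. It holds both bottles side by side, e.g. 45 mm either side of its centre along its y. It may be left or right of the bay.
- stand: fixed sampling stand, a dark square plate 105 mm wide and 12 mm thick with a green ring on it (inner diameter 70 mm, 6 mm thick, 8 mm high) round its centre; the jar stands on the plate inside the ring, its underside 12 mm above the bench; origin under its centre on the bench. It is on the other side of the bay from the tray.
- mouse: white computer mouse, 100 x 58 mm, 32 mm high, lying on the bench beyond the work; bystander, origin under its centre
- beaker: pale blue open plastic beaker, 68 mm in diameter, 85 mm high, on the bench beyond the work; bystander, origin under its centre
Mind the look-alikes: they are no part of the job. What is meant by the part that bears jar_center is not pink, and is the larger of those in its own colour. Leave any brown look-alike of the part that bears blue_center alone.

How it is judged (in metres and radians):
On the way, in this order (a step that is already met when the one before it is completed fails the run):
1. both bottles stand upright on the grey tray, released, with the jar still in its place in the bay (x of blue_center in the frame of tray between -0.055 and 0.055 m and y of blue_center in the frame of tray between -0.08 and 0.08 m and z of each of blue_center, yellow_center in the frame of tray below 0.075 m and angle between each of blue_center, yellow_center's own z axis and vertical below 0.12 rad and linear speed of each of blue_bottle, yellow_bottle below 0.03 m/s and contact force between the fingers and blue_bottle below 0.2 N and x of yellow_center in the frame of tray between -0.055 and 0.055 m and y of yellow_center in the frame of tray between -0.08 and 0.08 m and contact force between the fingers and yellow_bottle below 0.2 N and distance of jar_center from where it was at the start of the episode below 0.04 m), for 0.2 s.
2. the jar stands on the sampling stand inside the green ring, released, while both bottles stand on the tray (horizontal distance between jar_center and stand below 0.0125 m and z of jar_center in the frame of stand below 0.046 m and angle between each of jar_center, blue_center, yellow_center's own z axis and vertical below 0.12 rad and linear speed of each of red_jar, blue_bottle, yellow_bottle below 0.03 m/s and contact force between the fingers and red_jar below 0.2 N and x of blue_center in the frame of tray between -0.055 and 0.055 m and y of blue_center in the frame of tray between -0.08 and 0.08 m and z of each of blue_center, yellow_center in the frame of tray below 0.075 m and contact force between the fingers and blue_bottle below 0.2 N and x of yellow_center in the frame of tray between -0.055 and 0.055 m and y of yellow_center in the frame of tray between -0.08 and 0.08 m and contact force between the fingers and yellow_bottle below 0.2 N), for 0.2 s.
At the end, for the whole second after the job is handed in: The jar stands flat on the stand inside the green ring (centre within 12.5 mm of the ring's), each bottle stands on the bay floor centred within 12 mm on the disc of its own colour, all three upright within 0.12 rad, released and at rest (horizontal distance between jar_center and stand below 0.0125 m and z of jar_center in the frame of stand below 0.046 m and angle between each of jar_center, blue_center, yellow_center's own z axis and vertical below 0.12 rad and linear speed of each of red_jar, blue_bottle, yellow_bottle below 0.03 m/s and contact force between the fingers and red_jar below 0.2 N and horizontal distance between blue_center and spot_blue below 0.012 m and z of blue_center in the frame of spot_blue below 0.068 m and contact force between the fingers and blue_bottle below 0.2 N and horizontal distance between yellow_center and spot_yellow below 0.012 m and z of yellow_center in the frame of spot_yellow below 0.068 m and contact force between the fingers and yellow_bottle below 0.2 N); the robot touches nothing.
It fails at once if the blue bottle tips over (beyond 0.6 rad) (angle between blue_center's own z axis and vertical above 0.6 rad).
It fails at once if the yellow bottle tips over (beyond 0.6 rad) (angle between yellow_center's own z axis and vertical above 0.6 rad).
It fails at once if the jar tips over (beyond 0.6 rad) (angle between jar_center's own z axis and vertical above 0.6 rad).
It fails at once if the mouse is shifted by more than 25 mm (distance of mouse from where it was at the start of the episode above 0.025 m).
It fails at once if the beaker is shifted by more than 25 mm (distance of beaker from where it was at the start of the episode above 0.025 m).
It also fails if it takes over 131 s, if anything falls off the work surface, if the arm or the gripper's body presses on something with over 40 N, if the wrist force passes 120 N, or if a joint passes its speed limit or range.

ROBOT

A 6-joint arm with a two-finger parallel gripper is mounted at the origin on the work surface. World frame = base frame: x ahead of the robot, y to its left, z up, the work surface at z = 0. Lengths are in mm, angles in rad, forces in N, time in s.
With the tool pointing down it reaches from about 350 to 975 mm from the base axis. Payload 7.1 kg.
Tool frame: the origin (TCP) lies between the finger pads; the fingertips stand 8 mm ahead of it and the grasp point (between the pads) lies 11 mm behind it (ctrl.tips_ahead is the distance from the TCP to the fingertips, in mm); y points along the fingers, z is the direction in which the jaws open and shut, and the axes are right-handed (so a half turn about y gives the same grasp; the last joint's range is limited). The gripper opens to 88 mm and grips with 3 to 60 N. Pads are 20 mm wide; open, the fingers measure 115 mm over their backs; the gripper's body (75 mm by 178 mm) begins 61 mm behind the grasp point.
Start: joints at [1.206, 0.423, 1.63, -0, 1.089, -0.019], TCP at [211.811, 587.997, 230.675] pointing down, gripper open.
Joint ranges: [-3, 3], [-0.9, 2.11], [0.09, 2.58], [-1.31, 4.45], [0.11, 2.69], [-2.54, 2.54]. Speed limits (rad/s): [2.39, 2.39, 3.01, 3.14, 3.14, 3.14].

INTERFACE

Orientations are given as a rotation vector (axis times angle).
In Python, from workcell import ctrl gives the robot as it stands.
- The arm moves only by the shell command python3 -m creep 'ROWS'. ROWS is JSON, a list of rows, each an object of numbers: "tx", "ty", "tz": the shift along the world's x, y, z in mm; "rx", "ry", "rz": the turn, a rotation vector about the world's x, y, z in rad; "fingers": the closure in counts, from 0 (fully open) to 255 (shut). A call has 1 to 10 rows; each row is the pose to reach, as a shift and turn from the pose commanded when the call began; what a row does not reach only later rows make up. A row lasts 1/8 s, in which the tool goes at most 62.5 mm and 10.7 degrees, less where a joint would pass 70% of its speed; a pose out of reach is approached as far as the arm can. A call with a gripper value outside its range is refused whole. The fingers move at their own pace and stop on an object; the grip force is fixed at half the most. Time passes only in rows, so rows that repeat a pose let the fingers close. It gives the time, the measured TCP pose, the force and the opening at its end, in the units of the state.
- ctrl.get_obs(): the state, without advancing time (a new reading comes with each control period).
- ctrl.get_image(name): name is "scene" or "top"; returns a dict with "pixels" (400x640x3 uint8, blue, green, red), "intrinsics" (3x3 intrinsics, pixels), "rvec" (rotation vector, rad) and "tvec" (3), from world to camera coordinates, as OpenCV has them. Camera axes: x right, y down, z forward; pixel columns grow to the right and rows downward; lengths in mm; the calibration is good to about 2 mm. A picture is of the moment at which its call begins. There is no depth.
- ctrl.close_job(): hands the job in, once; it reports no verdict.
The state is a dict: "t": time; "qpos": joint angles; "qvel": joint speeds; "joint_torque": joint torques, N m; "ee_pos": TCP position; "orientation": TCP orientation; "ft_force": force on the tool from outside, world axes, zero at the start; "moment": the same for the moment, N m; "width": finger opening in mm.
Only numpy, scipy, OpenCV 4.12 (cv2) and the standard library are available. Lean on these libraries where they do the work, as an engineer would, in place of code of your own. Each camera call takes 0.05 s, during which the arm holds its last target.

## Working session

There is one attempt and no reset: what is moved stays moved. The work goes in short steps, Python scripts to look and compute and a shell command to move; the robot and the scene stay as the last step left them, time stands still between calls to the robot, and variables do not carry over. Pictures are saved under pics/ and viewed, and the job is handed in when it is done.

```bash
ls; mkdir -p pics; python3 - <<'E'
from workcell import ctrl
import cv2
o=ctrl.get_obs(); print(o)
for n in("scene","top"):
    d=ctrl.get_image(n); cv2.imwrite(f"pics/{n}0.png",d["pixels"]); print(d["intrinsics"],d["rvec"],d["tvec"])
E
```

```text
pics
{'t': 0.0, 'qpos': array([ 1.20601746e+00,  4.23829364e-01,  1.63067396e+00,  4.33493159e-05,
        1.08858794e+00, -1.90201590e-02]), 'qvel': array([ 0.00045997, -0.00122169, -0.00164775, -0.00029008, -0.00119631,
        0.00133871]), 'joint_torque': array([-1.25818828e-03, -5.44633842e+01, -2.73658955e+01,  6.43273001e-02,
        2.30491109e-02, -1.60384880e-04]), 'ee_pos': array([211.60571251, 587.52202452, 229.91515   ]), 'orientation': array([-1.55517988,  0.27163907, -0.27112872]), 'ft_force': array([ 0.15966398, -0.75684252, -0.600716  ]), 'moment': array([-0.05427197, -0.04582637,  0.00871256]), 'width': 87.99199528241502}
[[497.4212022    0.         319.78302659]
 [  0.         497.4212022  195.19158625]
 [  0.           0.           1.        ]] [ 1.61071227  1.63699085 -0.8569809 ] [ -13.22608893 -252.9157354  1690.41144968]
[[514.35022701   0.         327.0013994 ]
 [  0.         514.35022701 198.74789528]
 [  0.           0.           1.        ]] [ 2.18252689 -2.19082047  0.06991536] [  25.86325073  578.17989823 1189.01278976]
```

View pics/scene0.png

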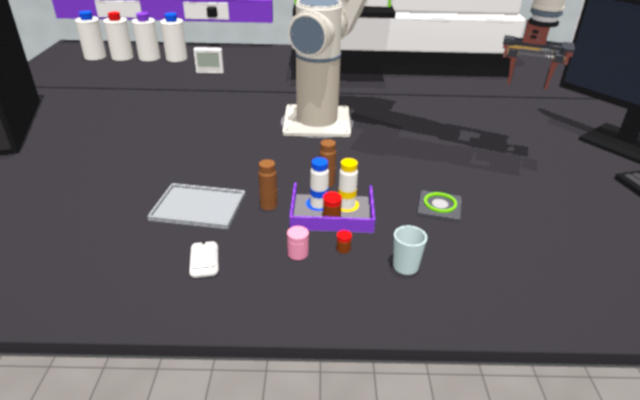

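View pics/top0.png

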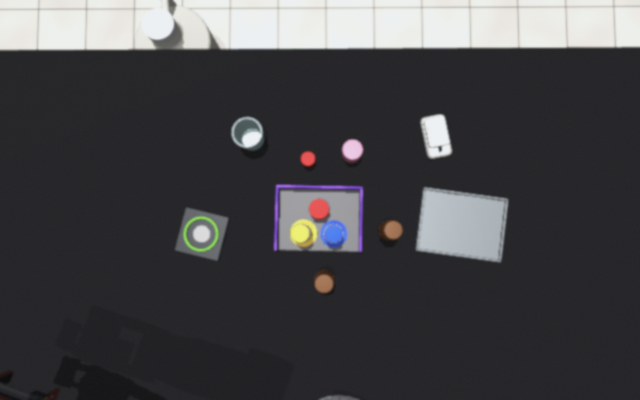

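The candidates are:
- **Jar:** a red-lidded one in the bay at top (319,209), a small red one outside at (308,159), and a pink one at (352,150). The larger amber and red one in the bay fits.
- **Bottles:** the white ones with blue (334,233) and yellow (302,233) caps are the ones meant. The brown ones at (392,230) and (324,283) are look-alikes to leave alone.

I'll confirm this in an enlarged crop and measure.

```bash
cat > h.py <<'E'
import cv2, numpy as np
from workcell import ctrl
def cam(n):
    d=ctrl.get_image(n); d["R"]=cv2.Rodrigues(np.array(d["rvec"],float))[0]; d["t"]=np.array(d["tvec"],float).ravel(); d["K"]=np.array(d["intrinsics"]); d["hsv"]=cv2.cvtColor(d["pixels"],cv2.COLOR_BGR2HSV); return d
def cast(d,uv,z):
    r=d["R"].T@np.linalg.inv(d["K"])@np.array([uv[0],uv[1],1.]); c=-d["R"].T@d["t"]
    return (c+r*(z-c[2])/r[2])[:2]
def proj(d,p):
    q=d["K"]@(d["R"]@np.array(p,float)+d["t"]); return q[:2]/q[2]
RNG=dict(red=[((0,150,90),(6,255,255)),((172,150,90),(180,255,255))],blue=[((105,150,60),(125,255,255))],yellow=[((24,130,90),(35,255,255))],
 purple=[((126,110,60),(145,255,255))],green=[((36,150,80),(60,255,255))],brown=[((4,80,40),(16,255,200))],pink=[((160,40,90),(176,140,255))])
def mask(d,c):
    m=np.zeros(d["hsv"].shape[:2],np.uint8)
    for a,b in RNG[c]: m|=cv2.inRange(d["hsv"],a,b)
    return m
def blobs(d,c,amin=15):
    n,l,s,ce=cv2.connectedComponentsWithStats(mask(d,c))
    return [(s[i],ce[i]) for i in range(1,n) if s[i][4]>=amin]
E
python3 - <<'E'
from h import *
np.set_printoptions(precision=1,suppress=True)
T=cam("top");S=cam("scene")
for d,n in((T,"top"),(S,"scene")):
    for c in RNG:
        for s,ce in blobs(d,c):print(n,c,s,ce,cast(d,ce,0))
a=cv2.resize(T["pixels"][140:300,260:420],None,fx=3.5,fy=3.5,interpolation=cv2.INTER_CUBIC)
b=cv2.resize(S["pixels"][130:270,240:380],None,fx=4,fy=4,interpolation=cv2.INTER_CUBIC)
cv2.imwrite("pics/ct.png",a);cv2.imwrite("pics/cs.png",b)
E
```

```text
top red [300 151  16  16 186] [307.6 158.5] [676.4  69.8]
top red [310 200  18  19 269] [318.7 209.2] [554.7  43.5]
top blue [322 221  24  26 344] [334.2 234.3] [494.9   6.9]
top yellow [302 221  14  20  72] [310.7 228.9] [507.8  62.7]
top yellow [292 226  16  18 211] [299.4 233.5] [497.   89.6]
top purple [273 184  91  69 943] [316.2 205.6] [563.3  49.6]
top brown [378 220  25  21 421] [390.2 229.8] [ 505.  -126.1]
top brown [314 269  21  25 408] [323.9 281.4] [384.   31.8]
top pink [341 139  23  22 145] [352.  149.9] [696.9 -36.7]
scene red [109  12  11   8  74] [113.7  15.5] [-1316.  -1146.8]
scene red [323 191  18  17 247] [332.  199.3] [473.7  48. ]
scene red [336 231  16  12 160] [343.8 236.4] [628.   73.6]
scene blue [ 78  10  14   9 107] [85.1 13.9] [-1338.1 -1315.1]
scene blue [164  12  13   9  98] [170.4  15.7] [-1335.5  -835.8]
scene blue [311 157  17  14 183] [319.  163.4] [288.8  12.8]
scene blue [310 190  14   8  62] [316.3 193.9] [449.7   6.9]
scene blue [306 200  17  10  41] [310.8 205.4] [503.2  -6.5]
scene yellow [341 158  17  14 181] [348.7 163.9] [288.1  99.4]
sce
[... 256 characters left out ...]
.3]
scene purple [ 289  182   87   51 1414] [333.6 218.5] [558.1  50.8]
scene green [424 192  33  20 210] [440.  201.4] [473.9 329.9]
scene brown [524  25  25  19 192] [535.9  34.2] [-1113.6  1145.8]
scene brown [504  45   7  10  36] [506.5  48.7] [-851.2  910. ]
scene brown [564  53   7   9  39] [566.9  57.1] [-741.8 1158.1]
scene brown [508  58   7  21  62] [510.8  65.9] [-601.7  852.7]
scene brown [319 139  18  48 466] [329.2 157. ] [249.5  43. ]
scene brown [258 159  19  52 870] [267.4 184.2] [ 406.4 -126.7]
scene brown [323 203  18  13 152] [331.7 210.1] [522.5  46.7]
scene brown [336 240  15  14 165] [343.2 246.7] [666.  71.]
scene pink [286 226  24  35 731] [297.5 243. ] [655.6 -34. ]
```

View pics/ct.png

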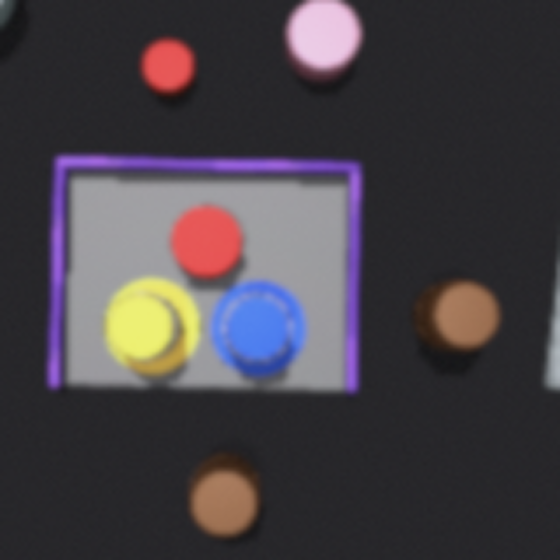

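View pics/cs.png

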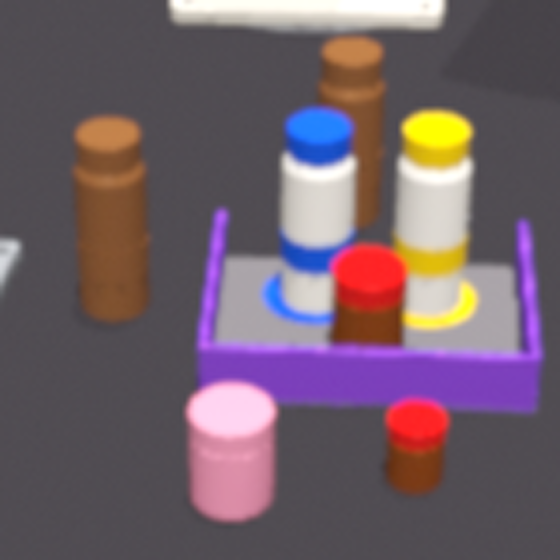

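The crops confirm it: amber jar with red lid in the bay behind the white blue- and yellow-capped bottles. The small red-lidded jar, the pink jar and the two brown bottles are decoys. Next I'll measure the geometry.

```bash
cat > meas.py <<'E'
from h import *
np.set_printoptions(precision=1,suppress=True)
if __name__=="__main__":
    T=cam("top");S=cam("scene")
    print("cams",-T["R"].T@T["t"],-S["R"].T@S["t"])
    def poly(d,m,z):
        c=max(cv2.findContours(m,cv2.RETR_EXTERNAL,cv2.CHAIN_APPROX_NONE)[0],key=cv2.contourArea)
        P=np.array([cast(d,p[0],z) for p in c]).astype(np.float32); return P
    m=mask(T,"purple"); P=np.array([cast(T,p[::-1],40) for p in np.argwhere(m)]).astype(np.float32)
    print("bay",cv2.minAreaRect(P),cv2.boxPoints(cv2.minAreaRect(P)))
    h=T["hsv"]; m=((h[...,2]>95)&(h[...,1]<80)).astype(np.uint8); m[:, :400]=0; m[:175]=0
    P=poly(T,m,14);r=cv2.minAreaRect(P);print("tray",r,cv2.boxPoints(r))
    m=mask(T,"green");m[:, 240:]=0;ys,xs=np.nonzero(m);
    c=cv2.convexHull(np.argwhere(m)[:,::-1].astype(np.int32)); e=cv2.fitEllipse(c);print("ring top",e,cast(T,e[0],20))
    m=mask(S,"green");m[:150]=0;c=cv2.convexHull(np.argwhere(m)[:,::-1].astype(np.int32)); e=cv2.fitEllipse(c);print("ring scene",e,cast(S,e[0],20))
    m=((h[...,2]>45)&(h[...,2]<110)).astype(np.uint8);m[:, :170]=0;m[:, 235:]=0;m[:200]=0;m[265:]=0
    P=poly(T,m,12);r=cv2.minAreaRect(P);print("stand",r)
    for n,d in(("top",T),("scene",S)):
        for c,z in(("red",64),("brown",125)):
            for s,ce in blobs(d,c,50): print(n,c,ce,cast(d,ce,z))
    # caps in top: brighter/centre
    for c in("blue","yellow"):
        m=mask(T,c); hull=cv2.convexHull(np.argwhere(m)[:,::-1].astype(np.int32)); e=cv2.fitEllipse(hull); print(c,"disc",e,cast(T,e[0],4.5))
    for c in("blue","yellow"):
        s,ce=[b for b in blobs(S,c,100) if b[1][1]>100][0]; print(c,"cap scene",s,ce,cast(S,ce,120))
E
python3 meas.py
```

```text
cams [ 498.4   21.1 1224.7] [1546.8    9.6  727.2]
bay ((533.318603515625, 44.238529205322266), (206.5300750732422, 155.17674255371094), 89.11317443847656) [[454.1 -57.8]
 [609.3 -60.2]
 [612.5 146.3]
 [457.3 148.7]]
tray ((517.9550170898438, -292.4821472167969), (203.31814575195312, 152.2481689453125), 81.90373229980469) [[ 428.3 -382.4]
 [ 579.  -403.8]
 [ 607.6 -202.6]
 [ 456.9 -181.1]]Traceback (most recent call last):
  File "meas.py", line 14, in <module>
    c=cv2.convexHull(np.argwhere(m)[:,::-1].astype(np.int32)); e=cv2.fitEllipse(c);print("ring top",e,cast(T,e[0],20))
                                                                 ~~~~~~~~~~~~~~^^^
cv2.error: OpenCV(4.12.0) /io/opencv/modules/imgproc/src/shapedescr.cpp:356: error: (-215:Assertion failed) n >= 0 && (depth == CV_32F || depth == CV_32S) in function 'fitEllipseNoDirect'
```

```bash
sed -i 's/green=\[((36,150,80)/green=[((30,120,80)/; s/(60,255,255)\]/(70,255,255)]/' h.py
sed -i 's/astype(np.int32))/astype(np.int32).copy())/' meas.py
python3 - <<'E'
from h import *
T=cam("top");print(T["hsv"][234,180:225].tolist())
E
python3 meas.py
```

```text
[[110, 15, 101], [96, 12, 105], [56, 43, 124], [49, 102, 167], [47, 133, 200], [47, 138, 192], [49, 121, 146], [57, 45, 107], [96, 13, 102], [107, 17, 108], [107, 16, 109], [105, 13, 116], [108, 9, 141], [120, 4, 181], [130, 4, 209], [120, 2, 218], [135, 2, 219], [120, 1, 219], [135, 2, 220], [135, 2, 220], [135, 2, 220], [135, 2, 220], [150, 1, 219], [135, 2, 220], [120, 1, 220], [120, 1, 220], [120, 2, 221], [120, 1, 220], [130, 4, 214], [120, 3, 189], [113, 7, 152], [110, 12, 125], [107, 15, 116], [100, 13, 115], [58, 30, 126], [51, 93, 161], [49, 132, 197], [48, 140, 198], [50, 117, 163], [54, 53, 126], [84, 11, 113], [108, 11, 116], [110, 13, 114], [110, 15, 102], [108, 17, 77]]
cams [ 498.4   21.1 1224.7] [1546.8    9.6  727.2]
bay ((533.3187255859375, 44.24675750732422), (206.51364135742188, 155.17674255371094), 89.11317443847656) [[454.1 -57.8]
 [609.3 -60.2]
 [612.5 146.3]
 [457.3 148.7]]
tray ((517.9550170898438, -292.4821472167969), (203.31814575195312, 152.2481689453125), 81.90373229980469) [[ 428.3 -382.4]
 [ 579.  -403.8]
 [ 607.6 -202.6]
 [ 456.9 -181.1]]
ring top ((20
[... 540 characters left out ...]
cene red [332.  199.3] [568.3  44.6]
scene red [343.8 236.4] [708.9  68. ]
scene brown [536.3  34. ] [-660.   953.7]
scene brown [511.2  64.9] [-243.3  712.7]
scene brown [329.3 157. ] [472.4  37.4]
scene brown [267.3 184.1] [ 602.2 -103.3]
scene brown [331.7 210.1] [698.6  40.3]
scene brown [343.2 246.7] [817.4  60.4]
blue disc ((333.4257507324219, 233.4071807861328), (24.10291290283203, 25.54563331604004), 170.28817749023438) [497.    8.8]
yellow disc ((303.4150390625, 232.73876953125), (22.706928253173828, 23.494449615478516), 34.42223358154297) [498.8  79.8]
blue cap scene [311 157  17  14 183] [319.  163.4] [496.4  12.2]
yellow cap scene [341 158  17  14 185] [348.7 163.9] [495.7  84.6]
```

```bash
cat > st.py <<'E'
from h import *
from scipy.spatial.transform import Rotation as Ro
np.set_printoptions(precision=3,suppress=True)
o=ctrl.get_obs();M=Ro.from_rotvec(o["orientation"]).as_matrix()
print("t",o["t"],"tcp",o["ee_pos"],"w",o["width"],"F",o["ft_force"],"q",o["qpos"])
print("fingers dir",M[:,1],"close dir",M[:,2],"yaw deg",np.degrees(np.arctan2(M[1,2],M[0,2])))
E
python3 st.py; python3 - <<'E'
from meas import *
T=cam("top")
h=T["hsv"]
for x0,x1 in((285,322),(320,350)):
    print(h[233,x0:x1].tolist())
print(cast(T,(299.4,233.5),129))
for y,x in((8.8,497.7),(80.8,498.9)): print(proj(T,(x,y,129)),proj(cam("scene"),(x,y,129)))
E
```

```text
t 0.45 tcp [211.791 587.945 230.596] w 87.55708821461191 F [ 0.097 -0.256 -0.15 ] q [ 1.206  0.423  1.63   0.     1.089 -0.019]
fingers dir [-0. -0. -1.] close dir [ 0.339  0.941 -0.   ] yaw deg 70.18788650243637
[[120, 3, 158], [130, 5, 159], [120, 2, 158], [26, 13, 159], [29, 55, 168], [30, 106, 195], [30, 127, 223], [30, 132, 236], [30, 132, 239], [31, 133, 240], [31, 133, 240], [31, 132, 240], [31, 133, 240], [31, 132, 240], [31, 132, 240], [31, 132, 240], [31, 132, 240], [31, 131, 240], [31, 132, 240], [31, 132, 240], [31, 132, 240], [31, 131, 239], [30, 134, 233], [29, 126, 212], [27, 89, 175], [25, 59, 143], [25, 95, 142], [27, 137, 177], [30, 141, 217], [30, 135, 233], [31, 132, 232], [31, 115, 209], [32, 58, 171], [75, 3, 156], [114, 51, 181], [114, 109, 215], [112, 145, 232]]
[[114, 109, 215], [112, 145, 232], [112, 140, 234], [113, 112, 227], [114, 113, 223], [113, 144, 230], [111, 164, 237], [111, 165, 239], [111, 166, 239], [111, 168, 239], [111, 166, 239], [111, 168, 239], [111, 168, 239], [111, 166, 239], [111, 168, 239], [111, 168, 239], [111, 170, 239], [111, 170, 239], [111, 170, 239], [111, 170, 238], [111, 169, 238], [112, 152, 233], [113, 124, 224], [113, 124, 225], [112, 148, 234], [111, 159, 236], [112, 138, 227], [114, 91, 201], [115, 37, 172], [120, 11, 161]]
[497.2  82.4]
[334.  233.1] [317.6 160.5]
[300.1 232.7] [347.4 161.3]
```

```bash
python3 -m creep '[{"tx":143,"ty":-290,"tz":20,"rz":-0.62},{"tx":143,"ty":-290,"tz":20,"rz":-0.62},{"tx":143,"ty":-290,"tz":20,"rz":-0.62},{"tx":143,"ty":-290,"tz":20,"rz":-0.62},{"tx":143,"ty":-290,"tz":20,"rz":-0.62},{"tx":143,"ty":-290,"tz":20,"rz":-0.62},{"tx":286,"ty":-579,"tz":0,"rz":-1.241},{"tx":286,"ty":-579,"tz":0,"rz":-1.241},{"tx":286,"ty":-579,"tz":0,"rz":-1.241},{"tx":286,"ty":-579,"tz":0,"rz":-1.241}]'; python3 st.py
```

```text
t 0.6 tcp [211.826 587.991 230.667] w 87.7336032806393 F [ 0.894 -0.475 -0.51 ] q [ 1.206  0.423  1.63  -0.     1.089 -0.019]
fingers dir [ 0.  0. -1.] close dir [0.339 0.941 0.   ] yaw deg 70.1850420559813schema error: expected keys tx, ty, tz, rx, ry, rz, fingers
```

```bash
python3 -m creep '[{"tx":143,"ty":-290,"tz":20,"rx":0,"ry":0,"rz":-0.62,"fingers":0},{"tx":143,"ty":-290,"tz":20,"rx":0,"ry":0,"rz":-0.62,"fingers":0},{"tx":143,"ty":-290,"tz":20,"rx":0,"ry":0,"rz":-0.62,"fingers":0},{"tx":143,"ty":-290,"tz":20,"rx":0,"ry":0,"rz":-0.62,"fingers":0},{"tx":143,"ty":-290,"tz":20,"rx":0,"ry":0,"rz":-0.62,"fingers":0},{"tx":286,"ty":-579,"tz":0,"rx":0,"ry":0,"rz":-1.241,"fingers":0},{"tx":286,"ty":-579,"tz":0,"rx":0,"ry":0,"rz":-1.241,"fingers":0},{"tx":286,"ty":-579,"tz":0,"rx":0,"ry":0,"rz":-1.241,"fingers":0},{"tx":286,"ty":-579,"tz":0,"rx":0,"ry":0,"rz":-1.241,"fingers":0},{"tx":286,"ty":-579,"tz":0,"rx":0,"ry":0,"rz":-1.241,"fingers":0}]'; python3 st.py
```

```text
t: 1.85
ee_pos: [488.9, 26.6, 232.2]
orientation: [-1.2, 1.221, -1.222]
ft_force: [0.6, 0.7, -1.1]
width: 87.9
t 1.85 tcp [488.935  26.612 232.242] w 87.90123683540756 F [ 0.625  0.693 -1.105] q [0.03  0.221 1.922 0.    0.997 0.047]
fingers dir [ 0.001  0.    -1.   ] close dir [ 1.    -0.017  0.001] yaw deg -0.9666759997516733
```

```bash
python3 -m creep '[{"tx":0,"ty":0,"tz":0,"rx":0,"ry":0,"rz":0,"fingers":0},{"tx":0,"ty":0,"tz":0,"rx":0,"ry":0,"rz":0,"fingers":0}]'; python3 st.py
```

```text
t: 2.1
ee_pos: [487.8, 28.6, 231.8]
orientation: [-1.201, 1.222, -1.221]
ft_force: [0.4, 0.1, -0.7]
width: 87.9
t 2.1 tcp [487.796  28.563 231.825] w 87.89372039841138 F [ 0.398  0.056 -0.684] q [0.034 0.221 1.924 0.    0.998 0.051]
fingers dir [-0.001  0.    -1.   ] close dir [ 1.    -0.017 -0.001] yaw deg -0.9818287312120182
```

```bash
python3 -m creep '[{"tx":10,"ty":-20,"tz":0,"rx":0,"ry":0,"rz":0,"fingers":0},{"tx":10,"ty":-20,"tz":-40,"rx":0,"ry":0,"rz":0,"fingers":0},{"tx":10,"ty":-20,"tz":-80,"rx":0,"ry":0,"rz":0,"fingers":0},{"tx":10,"ty":-20,"tz":-115,"rx":0,"ry":0,"rz":0,"fingers":0},{"tx":10,"ty":-20,"tz":-138,"rx":0,"ry":0,"rz":0,"fingers":0},{"tx":10,"ty":-20,"tz":-150,"rx":0,"ry":0,"rz":0,"fingers":0},{"tx":10,"ty":-20,"tz":-150,"rx":0,"ry":0,"rz":0,"fingers":0}]'; python3 -c "
from h import *
cv2.imwrite('pics/a1.png',cv2.resize(cam('scene')['pixels'][90:270,200:420],None,fx=3.5,fy=3.2))
cv2.imwrite('pics/a2.png',cv2.resize(cam('top')['pixels'][140:300,240:420],None,fx=3.5,fy=3.5))"; python3 st.py
```

```text
t: 2.98
ee_pos: [497.6, 9.6, 81.7]
orientation: [-1.203, 1.221, -1.219]
ft_force: [0.1, -0.4, 0.0]
width: 88.1
t 3.075 tcp [498.54    9.151  82.702] w 87.83794069042881 F [-0.839  0.052  0.226] q [-0.006  0.476  1.996  0.     0.668  0.01 ]
fingers dir [ 0.001  0.    -1.   ] close dir [ 1.    -0.015  0.001] yaw deg -0.8651288994105136
```

View pics/a1.png

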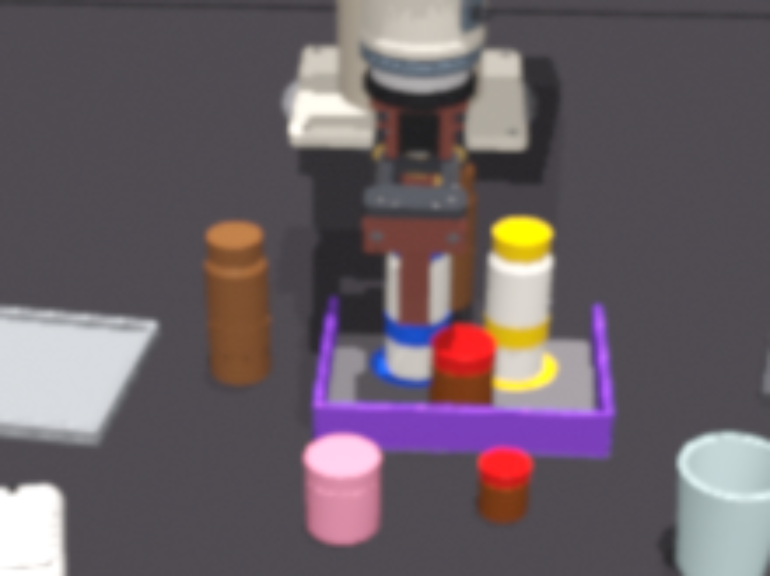

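View pics/a2.png

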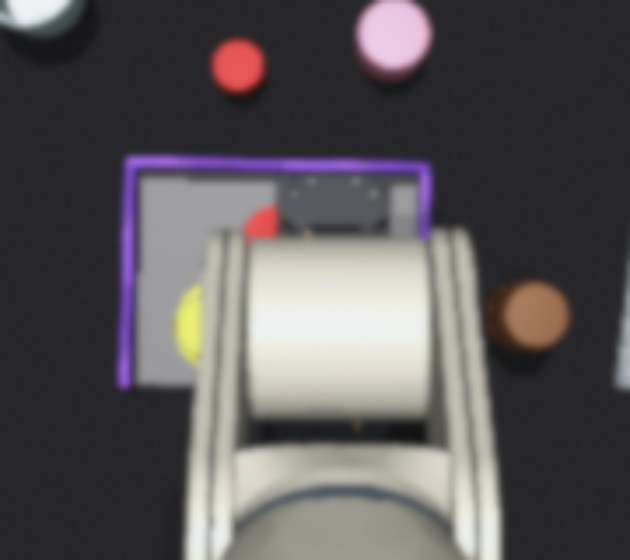

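The finger at crop (417,280) is centred on the blue bottle and sits above the jar. Closing and lifting.

```bash
python3 -m creep '[{"tx":0,"ty":0,"tz":0,"rx":0,"ry":0,"rz":0,"fingers":255},{"tx":0,"ty":0,"tz":0,"rx":0,"ry":0,"rz":0,"fingers":255},{"tx":0,"ty":0,"tz":0,"rx":0,"ry":0,"rz":0,"fingers":255},{"tx":0,"ty":0,"tz":0,"rx":0,"ry":0,"rz":0,"fingers":255},{"tx":0,"ty":0,"tz":0,"rx":0,"ry":0,"rz":0,"fingers":255},{"tx":0,"ty":0,"tz":0,"rx":0,"ry":0,"rz":0,"fingers":255},{"tx":0,"ty":0,"tz":10,"rx":0,"ry":0,"rz":0,"fingers":255},{"tx":0,"ty":0,"tz":30,"rx":0,"ry":0,"rz":0,"fingers":255}]'
```

```text
t: 4.08
ee_pos: [497.4, 8.6, 112.0]
orientation: [-1.203, 1.222, -1.22]
ft_force: [-0.3, 1.1, -1.2]
width: 43.1
```

```bash
python3 -m creep '[{"tx":0,"ty":0,"tz":60,"rx":0,"ry":0,"rz":0,"fingers":255},{"tx":0,"ty":0,"tz":105,"rx":0,"ry":0,"rz":0,"fingers":255},{"tx":0,"ty":0,"tz":130,"rx":0,"ry":0,"rz":0,"fingers":255},{"tx":2,"ty":-45,"tz":132,"rx":0,"ry":0,"rz":0,"fingers":255},{"tx":4,"ty":-100,"tz":132,"rx":0,"ry":0,"rz":0,"fingers":255},{"tx":6,"ty":-160,"tz":132,"rx":0,"ry":0,"rz":0,"fingers":255},{"tx":8,"ty":-220,"tz":132,"rx":0,"ry":0,"rz":0,"fingers":255},{"tx":10,"ty":-275,"tz":132,"rx":0,"ry":0,"rz":0,"fingers":255},{"tx":14,"ty":-320,"tz":132,"rx":0,"ry":0,"rz":0,"fingers":255},{"tx":14,"ty":-345,"tz":132,"rx":0,"ry":0,"rz":0,"fingers":255}]'
python3 -m creep '[{"tx":0,"ty":0,"tz":0,"rx":0,"ry":0,"rz":0,"fingers":255}]'
```

```text
t: 5.32
ee_pos: [511.8, -338.3, 244.2]
orientation: [-1.201, 1.222, -1.222]
ft_force: [0.5, 0.3, -0.5]
width: 43.6
t: 5.45
ee_pos: [511.7, -337.1, 243.9]
orientation: [-1.201, 1.223, -1.222]
ft_force: [0.3, 0.6, -1.0]
width: 43.3
```

```bash
python3 -m creep '[{"tx":0,"ty":0,"tz":-45,"rx":0,"ry":0,"rz":0,"fingers":255},{"tx":0,"ty":0,"tz":-90,"rx":0,"ry":0,"rz":0,"fingers":255},{"tx":0,"ty":0,"tz":-130,"rx":0,"ry":0,"rz":0,"fingers":255},{"tx":0,"ty":0,"tz":-150,"rx":0,"ry":0,"rz":0,"fingers":255},{"tx":0,"ty":0,"tz":-157,"rx":0,"ry":0,"rz":0,"fingers":255},{"tx":0,"ty":0,"tz":-160,"rx":0,"ry":0,"rz":0,"fingers":255},{"tx":0,"ty":0,"tz":-160,"rx":0,"ry":0,"rz":0,"fingers":255}]'; python3 st.py
python3 -m creep '[{"tx":0,"ty":0,"tz":-1,"rx":0,"ry":0,"rz":0,"fingers":255},{"tx":0,"ty":0,"tz":-1,"rx":0,"ry":0,"rz":0,"fingers":255}]'
```

```text
t: 6.32
ee_pos: [512.8, -336.7, 85.1]
orientation: [-1.201, 1.219, -1.222]
ft_force: [0.3, 0.7, 0.1]
width: 43.4
t 6.325 tcp [ 512.798 -336.716   85.081] w 43.42066557521029 F [0.324 0.737 0.117] q [-0.6    0.597  1.738  0.     0.805 -0.585]
fingers dir [ 0.002 -0.001 -1.   ] close dir [ 1.    -0.016  0.002] yaw deg -0.9117143286960272
t: 6.58
ee_pos: [512.3, -336.6, 83.5]
orientation: [-1.201, 1.22, -1.222]
ft_force: [0.1, 0.1, -1.8]
width: 43.6
```

```bash
python3 -m creep '[{"tx":0,"ty":0,"tz":-1.5,"rx":0,"ry":0,"rz":0,"fingers":255},{"tx":0,"ty":0,"tz":-1.5,"rx":0,"ry":0,"rz":0,"fingers":255},{"tx":0,"ty":0,"tz":-1.5,"rx":0,"ry":0,"rz":0,"fingers":0},{"tx":0,"ty":0,"tz":-1.5,"rx":0,"ry":0,"rz":0,"fingers":0},{"tx":0,"ty":0,"tz":-1.5,"rx":0,"ry":0,"rz":0,"fingers":0},{"tx":0,"ty":0,"tz":-1.5,"rx":0,"ry":0,"rz":0,"fingers":0},{"tx":0,"ty":0,"tz":-1.5,"rx":0,"ry":0,"rz":0,"fingers":0}]'
```

```text
t: 7.45
ee_pos: [512.1, -336.4, 81.3]
orientation: [-1.202, 1.221, -1.221]
ft_force: [0.7, 0.1, -0.7]
width: 87.2
```

```bash
python3 -m creep '[{"tx":0,"ty":0,"tz":30,"rx":0,"ry":0,"rz":0,"fingers":0},{"tx":0,"ty":0,"tz":80,"rx":0,"ry":0,"rz":0,"fingers":0},{"tx":0,"ty":40,"tz":135,"rx":0,"ry":0,"rz":0,"fingers":0},{"tx":-2,"ty":100,"tz":150,"rx":0,"ry":0,"rz":0,"fingers":0},{"tx":-4,"ty":160,"tz":150,"rx":0,"ry":0,"rz":0,"fingers":0},{"tx":-6,"ty":220,"tz":150,"rx":0,"ry":0,"rz":0,"fingers":0},{"tx":-8,"ty":280,"tz":150,"rx":0,"ry":0,"rz":0,"fingers":0},{"tx":-10,"ty":340,"tz":150,"rx":0,"ry":0,"rz":0,"fingers":0},{"tx":-13,"ty":395,"tz":150,"rx":0,"ry":0,"rz":0,"fingers":0},{"tx":-13,"ty":417,"tz":140,"rx":0,"ry":0,"rz":0,"fingers":0}]'
python3 -m creep '[{"tx":0,"ty":0,"tz":0,"rx":0,"ry":0,"rz":0,"fingers":0}]'; python3 -c "
from h import *
cv2.imwrite('pics/b1.png',cam('scene')['pixels'])"
```

```text
t: 8.7
ee_pos: [499.2, 83.3, 222.1]
orientation: [-1.201, 1.218, -1.219]
ft_force: [0.7, 0.6, -0.1]
width: 88.0
t: 8.82
ee_pos: [498.5, 81.9, 221.0]
orientation: [-1.204, 1.22, -1.218]
ft_force: [-0.8, 0.2, 0.5]
width: 88.1
```

View pics/b1.png

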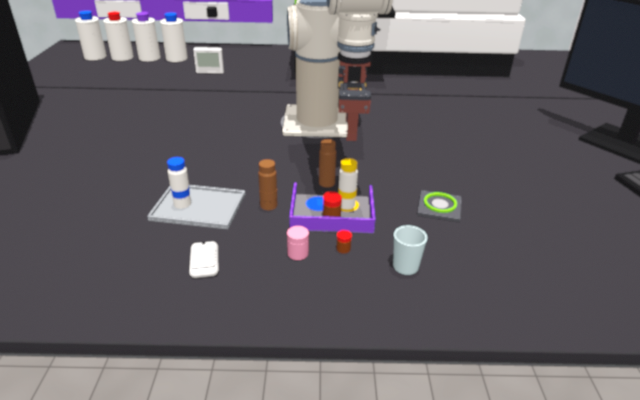

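The blue bottle stands on the tray at (180,185), and the yellow one is still in place at (348,188). Descending on the yellow one.

```bash
python3 -m creep '[{"tx":0,"ty":-1,"tz":-40,"rx":0,"ry":0,"rz":0,"fingers":0},{"tx":0,"ty":-1,"tz":-80,"rx":0,"ry":0,"rz":0,"fingers":0},{"tx":0,"ty":-1,"tz":-115,"rx":0,"ry":0,"rz":0,"fingers":0},{"tx":0,"ty":-1,"tz":-132,"rx":0,"ry":0,"rz":0,"fingers":0},{"tx":0,"ty":-1,"tz":-139,"rx":0,"ry":0,"rz":0,"fingers":0},{"tx":0,"ty":-1,"tz":-139,"rx":0,"ry":0,"rz":0,"fingers":0}]'
python3 -m creep '[{"tx":0,"ty":0,"tz":0,"rx":0,"ry":0,"rz":0,"fingers":255},{"tx":0,"ty":0,"tz":0,"rx":0,"ry":0,"rz":0,"fingers":255},{"tx":0,"ty":0,"tz":0,"rx":0,"ry":0,"rz":0,"fingers":255},{"tx":0,"ty":0,"tz":0,"rx":0,"ry":0,"rz":0,"fingers":255},{"tx":0,"ty":0,"tz":0,"rx":0,"ry":0,"rz":0,"fingers":255},{"tx":0,"ty":0,"tz":0,"rx":0,"ry":0,"rz":0,"fingers":255},{"tx":0,"ty":0,"tz":10,"rx":0,"ry":0,"rz":0,"fingers":255},{"tx":0,"ty":0,"tz":30,"rx":0,"ry":0,"rz":0,"fingers":255}]'
```

```text
t: 9.62
ee_pos: [499.6, 79.4, 82.9]
orientation: [-1.201, 1.221, -1.222]
ft_force: [-0.3, 0.6, 0.6]
width: 88.0
t: 10.62
ee_pos: [498.3, 79.5, 112.4]
orientation: [-1.203, 1.222, -1.22]
ft_force: [0.3, -0.6, -1.9]
width: 43.3
```

```bash
python3 -m creep '[{"tx":0,"ty":0,"tz":60,"rx":0,"ry":0,"rz":0,"fingers":255},{"tx":0,"ty":0,"tz":105,"rx":0,"ry":0,"rz":0,"fingers":255},{"tx":0,"ty":0,"tz":130,"rx":0,"ry":0,"rz":0,"fingers":255},{"tx":2,"ty":-45,"tz":132,"rx":0,"ry":0,"rz":0,"fingers":255},{"tx":6,"ty":-100,"tz":132,"rx":0,"ry":0,"rz":0,"fingers":255},{"tx":11,"ty":-160,"tz":132,"rx":0,"ry":0,"rz":0,"fingers":255},{"tx":16,"ty":-220,"tz":132,"rx":0,"ry":0,"rz":0,"fingers":255},{"tx":21,"ty":-270,"tz":132,"rx":0,"ry":0,"rz":0,"fingers":255},{"tx":26,"ty":-310,"tz":132,"rx":0,"ry":0,"rz":0,"fingers":255},{"tx":26,"ty":-327,"tz":132,"rx":0,"ry":0,"rz":0,"fingers":255}]'
python3 -m creep '[{"tx":0,"ty":0,"tz":-45,"rx":0,"ry":0,"rz":0,"fingers":255},{"tx":0,"ty":0,"tz":-90,"rx":0,"ry":0,"rz":0,"fingers":255},{"tx":0,"ty":0,"tz":-130,"rx":0,"ry":0,"rz":0,"fingers":255},{"tx":0,"ty":0,"tz":-150,"rx":0,"ry":0,"rz":0,"fingers":255},{"tx":0,"ty":0,"tz":-157,"rx":0,"ry":0,"rz":0,"fingers":255},{"tx":0,"ty":0,"tz":-159,"rx":0,"ry":0,"rz":0,"fingers":255},{"tx":0,"ty":0,"tz":-161,"rx":0,"ry":0,"rz":0,"fingers":255},{"tx":0,"ty":0,"tz":-161,"rx":0,"ry":0,"rz":0,"fingers":255}]'
```

```text
t: 11.88
ee_pos: [524.9, -249.3, 244.6]
orientation: [-1.201, 1.222, -1.223]
ft_force: [0.4, 0.6, -2.2]
width: 43.5
t: 12.88
ee_pos: [525.5, -247.5, 84.2]
orientation: [-1.201, 1.22, -1.222]
ft_force: [0.4, -0.5, -1.0]
width: 43.4
```

```bash
python3 -m creep '[{"tx":0,"ty":0,"tz":-2,"rx":0,"ry":0,"rz":0,"fingers":255},{"tx":0,"ty":0,"tz":-2,"rx":0,"ry":0,"rz":0,"fingers":255},{"tx":0,"ty":0,"tz":-2,"rx":0,"ry":0,"rz":0,"fingers":0},{"tx":0,"ty":0,"tz":-2,"rx":0,"ry":0,"rz":0,"fingers":0},{"tx":0,"ty":0,"tz":-2,"rx":0,"ry":0,"rz":0,"fingers":0},{"tx":0,"ty":0,"tz":-2,"rx":0,"ry":0,"rz":0,"fingers":0},{"tx":0,"ty":0,"tz":-2,"rx":0,"ry":0,"rz":0,"fingers":0},{"tx":0,"ty":0,"tz":30,"rx":0,"ry":0,"rz":0,"fingers":0},{"tx":0,"ty":0,"tz":85,"rx":0,"ry":0,"rz":0,"fingers":0},{"tx":0,"ty":0,"tz":140,"rx":0,"ry":0,"rz":0,"fingers":0}]'
python3 -m creep '[{"tx":0,"ty":0,"tz":0,"rx":0,"ry":0,"rz":0,"fingers":0},{"tx":0,"ty":0,"tz":0,"rx":0,"ry":0,"rz":0.15,"fingers":0},{"tx":0,"ty":0,"tz":0,"rx":0,"ry":0,"rz":0.3,"fingers":0}]'
python3 -c "
from h import *
T=cam('top');S=cam('scene')
cv2.imwrite('pics/c1.png',S['pixels']);cv2.imwrite('pics/c2.png',T['pixels'])
for s,c in blobs(T,'red',50): print(c,cast(T,c,64))
"; python3 st.py
```

```text
t: 14.12
ee_pos: [524.8, -247.2, 224.6]
orientation: [-1.202, 1.222, -1.22]
ft_force: [-0.1, -0.0, -0.6]
width: 87.6
t: 14.5
ee_pos: [524.4, -247.0, 222.2]
orientation: [-1.332, 0.995, -0.992]
ft_force: [-0.3, -0.2, -0.5]
width: 87.9
[307.64516129 158.53225806] [667.10568481  67.24201808]
[318.77902622 209.19475655] [551.72735951  42.23396196]
t 14.6 tcp [ 524.402 -247.015  222.105] w 87.75603815306094 F [-0.416  0.428  0.687] q [-0.461  0.368  1.738 -0.     1.038 -0.746]
fingers dir [-0.002  0.001 -1.   ] close dir [ 0.96   0.281 -0.002] yaw deg 16.33343905859628
```

View pics/c1.png

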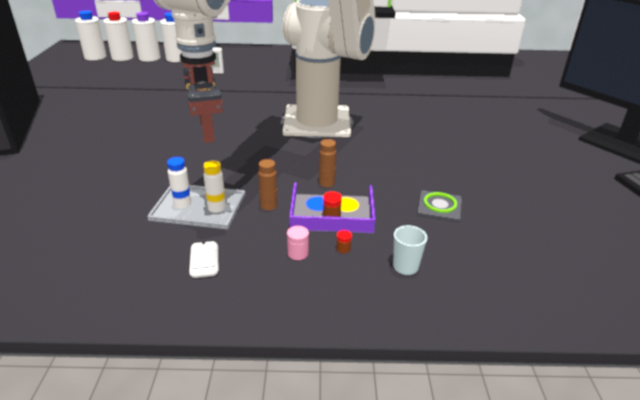

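View pics/c2.png

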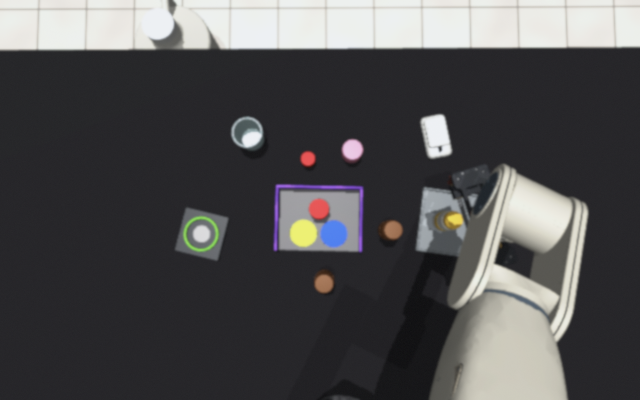

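Both bottles stand on the tray at scene (180,185) and (214,188), and the jar is unmoved. The discs are now clear, so I'll measure them and move over the jar.

```bash
python3 -m creep '[{"tx":5,"ty":50,"tz":0,"rx":0,"ry":0,"rz":0.17,"fingers":0},{"tx":10,"ty":105,"tz":0,"rx":0,"ry":0,"rz":0.34,"fingers":0},{"tx":15,"ty":160,"tz":0,"rx":0,"ry":0,"rz":0.51,"fingers":0},{"tx":20,"ty":210,"tz":0,"rx":0,"ry":0,"rz":0.68,"fingers":0},{"tx":24,"ty":250,"tz":0,"rx":0,"ry":0,"rz":0.85,"fingers":0},{"tx":27,"ty":280,"tz":0,"rx":0,"ry":0,"rz":1.02,"fingers":0},{"tx":27,"ty":289,"tz":0,"rx":0,"ry":0,"rz":1.19,"fingers":0},{"tx":27,"ty":289,"tz":-30,"rx":0,"ry":0,"rz":1.27,"fingers":0},{"tx":27,"ty":289,"tz":-80,"rx":0,"ry":0,"rz":1.27,"fingers":0},{"tx":27,"ty":289,"tz":-90,"rx":0,"ry":0,"rz":1.27,"fingers":0}]'
python3 - <<'E'
from h import *
T={**cam("top")}; px=cv2.imread("pics/c2.png"); T["hsv"]=cv2.cvtColor(px,cv2.COLOR_BGR2HSV)
RNG["yellow"]=[((24,90,90),(35,255,255))];RNG["blue"]=[((105,90,60),(125,255,255))]
for c in("blue","yellow"):
    for s,ce in blobs(T,c,50): print(c,s,ce,cast(T,ce,4.5))
m=mask(T,"green");m[:,240:]=0
p=np.argwhere(m>0)[:,::-1].copy().astype(np.int32); e=cv2.fitEllipse(cv2.convexHull(p)); print(e,cast(T,e[0],20))
S=dict(cam("scene"));S["hsv"]=cv2.cvtColor(cv2.imread("pics/c1.png"),cv2.COLOR_BGR2HSV)
m=mask(S,"green");m[:150]=0;m[:,:400]=0
p=np.argwhere(m>0)[:,::-1].copy().astype(np.int32); e=cv2.fitEllipse(cv2.convexHull(p)); print(e,cast(S,e[0],19))
for c in("blue","yellow"):
    for s,ce in blobs(S,c,50): print("S",c,s,ce,cast(S,ce,4.5))
for s,ce in blobs(S,"red",150): print("S red",s,ce,cast(S,ce,60))
print("proj jar",proj(S,(551.7,42.2,64)),proj(S,(551.7,42.2,34)))
cv2.imwrite('pics/d1.png',cv2.resize(cam('scene')['pixels'][90:270,220:400],None,fx=3.3,fy=3.3))
E
python3 st.py
```

```text
t: 15.85
ee_pos: [549.4, 41.6, 130.1]
orientation: [-1.571, 0.021, -0.01]
ft_force: [-0.1, -0.4, -0.0]
width: 87.8
blue [320 220  28  28 599] [333.29549249 233.30717863] [497.21054857   9.10832688]
yellow [447 214  17  11 130] [454.66153846 218.60769231] [ 530.90268362 -278.68358496]
yellow [290 220  27  27 573] [302.97382199 232.77486911] [498.73435552  80.88381358]
((200.70689392089844, 233.5718231201172), (34.15968704223633, 34.503448486328125), 51.67143249511719) [497.75884342 319.27046491]
((440.1358947753906, 201.83428955078125), (20.134220123291016, 33.13872528076172), 99.4786605834961) [504.06438489 321.47315011]
S blue [ 78  10  14  10 116] [85.18103448 14.25862069] [-1311.91926745 -1303.31643652]
S blue [164  12  10   9  68] [168.5         16.13235294] [-1308.53390443  -838.54266677]
S blue [166 156  19  15 237] [175.43459916 162.79324895] [ 308.55007864 -399.72079962]
S blue [172 188  18  11 114] [180.69298246 193.64912281] [ 467.35901876 -346.71981443]
S blue [305 196  19  15 222] [314.87387387 203.1981982 ] [499.63673833   3.74685644]
S yellow [204 161  16  13 175] [211.60571429 167.08      ] [ 328.76568189 -292.10417905]
S yellow [207 194  16   7  75] [215.12       197.61333333] [ 482.75294974 -254.21928672]
S yellow [341 197  18  15 220] [348.7        204.34545455] [501.94207423  90.20247996]
S red [324 191  18  17 251] [332.02788845 198.73306773] [559.87080634  44.99845192]
S red [336 231  16  12 160] [343.80625 236.38125] [703.82746658  68.34573487]
proj jar [330.86962762 195.4292318 ] [330.49084954 205.66353103]
t 16.0 tcp [552.295  41.583 133.657] w 87.6874572409501 F [0.11  1.087 0.531] q [ 0.054  0.454  1.854 -0.     0.834 -1.499]
fingers dir [-0. -0. -1.] close dir [ 0.018  1.    -0.   ] yaw deg 88.95737637531408
```

View pics/d1.png

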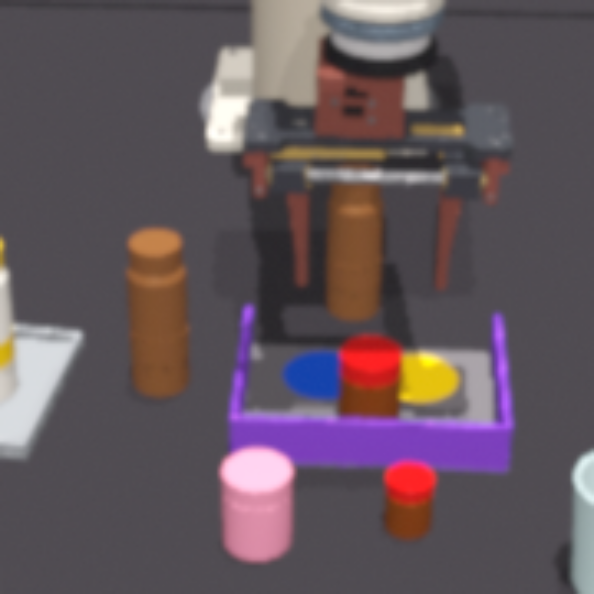

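```bash
python3 -m creep '[{"tx":0,"ty":0.5,"tz":-40,"rx":0,"ry":0,"rz":0,"fingers":0},{"tx":0,"ty":0.5,"tz":-75,"rx":0,"ry":0,"rz":0,"fingers":0},{"tx":0,"ty":0.5,"tz":-93,"rx":0,"ry":0,"rz":0,"fingers":0},{"tx":0,"ty":0.5,"tz":-100,"rx":0,"ry":0,"rz":0,"fingers":0},{"tx":0,"ty":0.5,"tz":-100,"rx":0,"ry":0,"rz":0,"fingers":0}]'
python3 -m creep '[{"tx":0,"ty":0,"tz":0,"rx":0,"ry":0,"rz":0,"fingers":255},{"tx":0,"ty":0,"tz":0,"rx":0,"ry":0,"rz":0,"fingers":255},{"tx":0,"ty":0,"tz":0,"rx":0,"ry":0,"rz":0,"fingers":255},{"tx":0,"ty":0,"tz":0,"rx":0,"ry":0,"rz":0,"fingers":255},{"tx":0,"ty":0,"tz":0,"rx":0,"ry":0,"rz":0,"fingers":255},{"tx":0,"ty":0,"tz":0,"rx":0,"ry":0,"rz":0,"fingers":255},{"tx":0,"ty":0,"tz":0,"rx":0,"ry":0,"rz":0,"fingers":255}]'
```

```text
t: 16.62
ee_pos: [552.8, 42.1, 34.1]
orientation: [-1.571, 0.013, -0.014]
ft_force: [-0.1, 0.3, 0.8]
width: 87.9
t: 17.5
ee_pos: [552.2, 42.2, 33.6]
orientation: [-1.571, 0.013, -0.013]
ft_force: [-0.5, 0.6, 3.2]
width: 45.7
```

```bash
python3 -m creep '[{"tx":0,"ty":0,"tz":20,"rx":0,"ry":0,"rz":0,"fingers":255},{"tx":0,"ty":0,"tz":60,"rx":0,"ry":0,"rz":0,"fingers":255},{"tx":0,"ty":0,"tz":85,"rx":0,"ry":0,"rz":0,"fingers":255},{"tx":-8,"ty":40,"tz":90,"rx":0,"ry":0,"rz":0,"fingers":255},{"tx":-18,"ty":95,"tz":90,"rx":0,"ry":0,"rz":0,"fingers":255},{"tx":-29,"ty":150,"tz":90,"rx":0,"ry":0,"rz":0,"fingers":255},{"tx":-39,"ty":205,"tz":90,"rx":0,"ry":0,"rz":0,"fingers":255},{"tx":-47,"ty":245,"tz":90,"rx":0,"ry":0,"rz":0,"fingers":255},{"tx":-53.5,"ty":270,"tz":90,"rx":0,"ry":0,"rz":0,"fingers":255},{"tx":-53.5,"ty":277.5,"tz":90,"rx":0,"ry":0,"rz":0,"fingers":255}]'
python3 -m creep '[{"tx":0,"ty":0,"tz":-20,"rx":0,"ry":0,"rz":0,"fingers":255},{"tx":0,"ty":0,"tz":-40,"rx":0,"ry":0,"rz":0,"fingers":255},{"tx":0,"ty":0,"tz":-50,"rx":0,"ry":0,"rz":0,"fingers":255},{"tx":0,"ty":0,"tz":-50,"rx":0,"ry":0,"rz":0,"fingers":255}]'
python3 -c "
from h import *
T=cam('top');S=cam('scene')
cv2.imwrite('pics/e1.png',cv2.resize(S['pixels'][130:250,380:520],None,fx=4.5,fy=4.5));cv2.imwrite('pics/e2.png',cv2.resize(T['pixels'][160:300,130:290],None,fx=4,fy=4))
for d,s in ((S,'S'),(T,'T')):print(s,[ (b,c) for b,c in blobs(d,'red',30)])
print(proj(S,(498.5,319.8,84)))
"; python3 st.py
```

```text
t: 18.75
ee_pos: [497.9, 320.7, 123.0]
orientation: [-1.571, 0.012, -0.011]
ft_force: [-0.4, 0.0, -1.3]
width: 45.6
t: 19.25
ee_pos: [498.2, 318.8, 72.4]
orientation: [-1.572, 0.015, -0.012]
ft_force: [-0.1, -0.1, -1.4]
width: 45.4
S [(array([109,  12,  11,   8,  75], dtype=int32), array([113.8 ,  15.52])), (array([435, 169,  20,  15, 251], dtype=int32), array([444.58565737, 176.19123506])), (array([336, 231,  16,  12, 160], dtype=int32), array([343.80625, 236.38125]))]
T [(array([300, 151,  16,  16, 187], dtype=int32), array([307.67914439, 158.50802139]))]
[443.0311794  178.88551363]
t 19.35 tcp [498.94  319.449  73.602] w 45.85918707916441 F [-0.754 -0.705 -0.782] q [ 0.549  0.591  1.789 -0.     0.761 -1.004]
fingers dir [ 0.  0. -1.] close dir [0.017 1.    0.   ] yaw deg 89.01385332586787
```

View pics/e1.png

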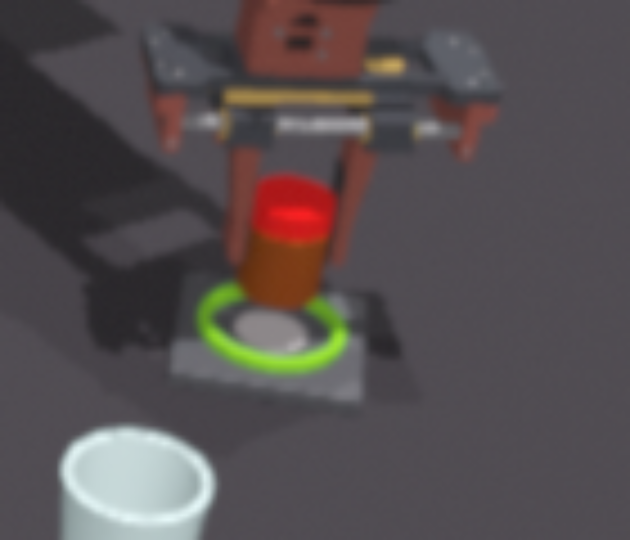

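View pics/e2.png

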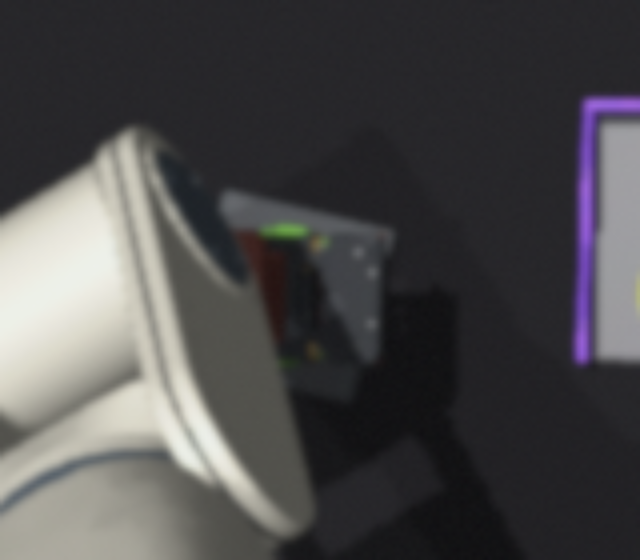

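```bash
python3 -m creep '[{"tx":0,"ty":0,"tz":-15,"rx":0,"ry":0,"rz":0,"fingers":255},{"tx":0,"ty":0,"tz":-25,"rx":0,"ry":0,"rz":0,"fingers":255},{"tx":0,"ty":0,"tz":-29,"rx":0,"ry":0,"rz":0,"fingers":255},{"tx":0,"ty":0,"tz":-30,"rx":0,"ry":0,"rz":0,"fingers":255},{"tx":0,"ty":0,"tz":-30,"rx":0,"ry":0,"rz":0,"fingers":255}]'
python3 -c "
from h import *
S=cam('scene')
cv2.imwrite('pics/f1.png',cv2.resize(S['pixels'][130:250,380:520],None,fx=4.5,fy=4.5))
for p in ((498.5,319.8,12),(504,321.5,12)):print(proj(S,p),(proj(S,p)-[380,130])*4.5)
"; python3 st.py
```

```text
t: 19.98
ee_pos: [498.7, 319.7, 43.5]
orientation: [-1.571, 0.013, -0.013]
ft_force: [-0.2, -0.8, -1.6]
width: 45.9
[438.63870345 202.84943747] [263.87416552 327.82246862]
[439.72178705 204.08804229] [268.74804172 333.39619032]
t 20.025 tcp [498.795 319.756  43.636] w 46.003569532192365 F [-0.325  0.162 -1.386] q [ 0.55   0.64   1.795 -0.     0.707 -1.004]
fingers dir [ 0.  0. -1.] close dir [0.017 1.    0.   ] yaw deg 89.0395749579553
```

View pics/f1.png

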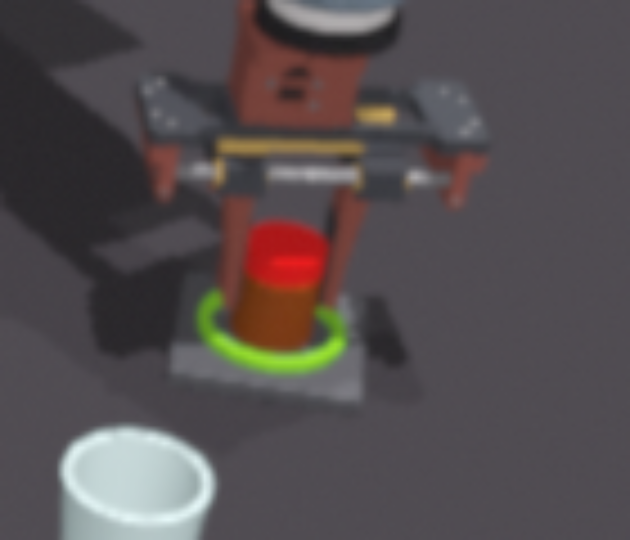

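The jar is inside the ring at crop (280,320), about 2 mm above the plate. Lowering it the rest of the way and releasing.

```bash
python3 -m creep '[{"tx":0,"ty":0,"tz":-1.5,"rx":0,"ry":0,"rz":0,"fingers":255},{"tx":0,"ty":0,"tz":-2.5,"rx":0,"ry":0,"rz":0,"fingers":255},{"tx":0,"ty":0,"tz":-2.5,"rx":0,"ry":0,"rz":0,"fingers":255}]'
python3 -m creep '[{"tx":0,"ty":0,"tz":0,"rx":0,"ry":0,"rz":0,"fingers":0},{"tx":0,"ty":0,"tz":0,"rx":0,"ry":0,"rz":0,"fingers":0},{"tx":0,"ty":0,"tz":0,"rx":0,"ry":0,"rz":0,"fingers":0},{"tx":0,"ty":0,"tz":0,"rx":0,"ry":0,"rz":0,"fingers":0},{"tx":0,"ty":0,"tz":0,"rx":0,"ry":0,"rz":0,"fingers":0},{"tx":0,"ty":0,"tz":30,"rx":0,"ry":0,"rz":0,"fingers":0},{"tx":0,"ty":0,"tz":80,"rx":0,"ry":0,"rz":0,"fingers":0},{"tx":0,"ty":0,"tz":140,"rx":0,"ry":0,"rz":0,"fingers":0},{"tx":0,"ty":0,"tz":190,"rx":0,"ry":0,"rz":0,"fingers":0}]'
python3 -m creep '[{"tx":2,"ty":-60,"tz":0,"rx":0,"ry":0,"rz":-0.17,"fingers":0},{"tx":4,"ty":-120,"tz":0,"rx":0,"ry":0,"rz":-0.34,"fingers":0},{"tx":6,"ty":-180,"tz":0,"rx":0,"ry":0,"rz":-0.51,"fingers":0},{"tx":8,"ty":-240,"tz":0,"rx":0,"ry":0,"rz":-0.68,"fingers":0},{"tx":8,"ty":-240,"tz":0,"rx":0,"ry":0,"rz":-0.68,"fingers":0}]'
python3 -c "
from h import *
T=cam('top');S=cam('scene')
cv2.imwrite('pics/g1.png',S['pixels']);cv2.imwrite('pics/g2.png',T['pixels'])
for s,c in blobs(T,'red',30):print(c,cast(T,c,72))
m=mask(T,'green');m[:,240:]=0
p=np.argwhere(m>0)[:,::-1].copy().astype(np.int32); e=cv2.fitEllipse(cv2.convexHull(p)); print('ring',e,cast(T,e[0],20))
for c in('blue','yellow'):
  print(c,[(a,b,cast(T,b,129+1)) for a,b in blobs(T,c,30)])
"; python3 st.py
```

```text
t: 20.4
ee_pos: [498.8, 319.7, 41.6]
orientation: [-1.571, 0.013, -0.014]
ft_force: [-1.6, -0.7, 4.1]
width: 45.7
t: 21.52
ee_pos: [498.7, 319.7, 233.3]
orientation: [-1.57, 0.012, -0.014]
ft_force: [1.0, 0.5, -0.4]
width: 87.8
t: 22.15
ee_pos: [506.4, 76.3, 231.0]
orientation: [-1.5, 0.55, -0.55]
ft_force: [-0.1, 0.4, -0.5]
width: 87.8
[307.64673913 158.51630435] [665.97904959  66.92044745]
[196.53030303 232.68181818] [499.80746376 315.77619432]
ring ((200.7090301513672, 233.58636474609375), (34.27774429321289, 34.48871612548828), 28.482912063598633) [497.72489969 319.26504208]
blue [(array([486, 218,  20,  17, 260], dtype=int32), array([495.1       , 225.97692308]), array([ 511.5888693, -333.3702048])), (array([335, 221,  12,  21, 167], dtype=int32), array([340.2994012 , 231.20958084]), array([501.72103812,  -4.5530168 ]))]
yellow [(array([444, 212,  18,  17, 223], dtype=int32), array([452.43946188, 220.04932735]), array([ 524.51228693, -243.06638477]))]
t 22.25 tcp [506.695  79.297 231.072] w 87.97106134697886 F [ 0.218  0.043 -0.895] q [ 0.132  0.258  1.875  0.     1.008 -0.742]
fingers dir [ 0.  0. -1.] close dir [0.642 0.766 0.   ] yaw deg 50.036540651853215
```

View pics/g1.png

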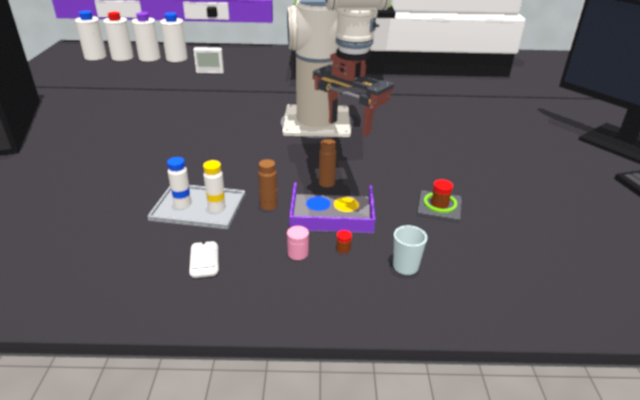

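View pics/g2.png

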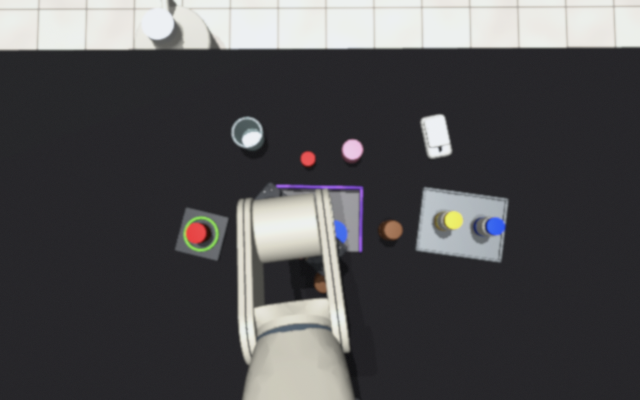

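The jar stands inside the ring at top (197,233), released, and both bottles stand on the tray. Next is the yellow bottle.

```bash
python3 -m creep '[{"tx":2,"ty":-50,"tz":0,"rx":0,"ry":0,"rz":-0.16,"fingers":0},{"tx":5,"ty":-110,"tz":0,"rx":0,"ry":0,"rz":-0.32,"fingers":0},{"tx":9,"ty":-170,"tz":0,"rx":0,"ry":0,"rz":-0.48,"fingers":0},{"tx":13,"ty":-230,"tz":0,"rx":0,"ry":0,"rz":-0.64,"fingers":0},{"tx":16,"ty":-280,"tz":0,"rx":0,"ry":0,"rz":-0.8,"fingers":0},{"tx":18,"ty":-315,"tz":0,"rx":0,"ry":0,"rz":-0.89,"fingers":0},{"tx":18.5,"ty":-327,"tz":0,"rx":0,"ry":0,"rz":-0.89,"fingers":0},{"tx":18.5,"ty":-327,"tz":0,"rx":0,"ry":0,"rz":-0.89,"fingers":0},{"tx":18.5,"ty":-327,"tz":0,"rx":0,"ry":0,"rz":-0.89,"fingers":0}]'; python3 st.py
```

```text
t: 23.38
ee_pos: [525.3, -245.7, 230.8]
orientation: [-1.203, 1.22, -1.218]
ft_force: [0.3, -0.1, 0.3]
width: 87.6
t 23.375 tcp [ 525.257 -245.678  230.795] w 87.63020234074126 F [ 0.325 -0.149  0.296] q [-0.458  0.358  1.731  0.     1.053 -0.445]
fingers dir [-0.     0.001 -1.   ] close dir [ 1.    -0.013 -0.   ] yaw deg -0.7611548173015894
```

```bash
python3 -m creep '[{"tx":0,"ty":-1.5,"tz":-40,"rx":0,"ry":0,"rz":0,"fingers":0},{"tx":0,"ty":-1.5,"tz":-80,"rx":0,"ry":0,"rz":0,"fingers":0},{"tx":0,"ty":-1.5,"tz":-120,"rx":0,"ry":0,"rz":0,"fingers":0},{"tx":0,"ty":-1.5,"tz":-140,"rx":0,"ry":0,"rz":0,"fingers":0},{"tx":0,"ty":-1.5,"tz":-148,"rx":0,"ry":0,"rz":0,"fingers":0},{"tx":0,"ty":-1.5,"tz":-148,"rx":0,"ry":0,"rz":0,"fingers":0}]'
python3 -m creep '[{"tx":0,"ty":0,"tz":0,"rx":0,"ry":0,"rz":0,"fingers":255},{"tx":0,"ty":0,"tz":0,"rx":0,"ry":0,"rz":0,"fingers":255},{"tx":0,"ty":0,"tz":0,"rx":0,"ry":0,"rz":0,"fingers":255},{"tx":0,"ty":0,"tz":0,"rx":0,"ry":0,"rz":0,"fingers":255},{"tx":0,"ty":0,"tz":0,"rx":0,"ry":0,"rz":0,"fingers":255},{"tx":0,"ty":0,"tz":0,"rx":0,"ry":0,"rz":0,"fingers":255}]'; python3 st.py
```

```text
t: 24.12
ee_pos: [525.3, -248.1, 83.1]
orientation: [-1.202, 1.22, -1.22]
ft_force: [-0.1, 0.3, -0.2]
width: 87.5
t: 24.88
ee_pos: [525.2, -249.0, 83.1]
orientation: [-1.202, 1.221, -1.221]
ft_force: [0.2, -0.8, 1.6]
width: 43.5
t 24.875 tcp [ 525.197 -248.966   83.065] w 43.464052044696004 F [ 0.197 -0.83   1.623] q [-0.463  0.564  1.812 -0.     0.765 -0.447]
fingers dir [ 0. -0. -1.] close dir [ 1.    -0.016  0.   ] yaw deg -0.916323402277685
```

```bash
python3 -m creep '[{"tx":0,"ty":0,"tz":20,"rx":0,"ry":0,"rz":0,"fingers":255},{"tx":0,"ty":0,"tz":70,"rx":0,"ry":0,"rz":0,"fingers":255},{"tx":0,"ty":0,"tz":120,"rx":0,"ry":0,"rz":0,"fingers":255},{"tx":0,"ty":0,"tz":158,"rx":0,"ry":0,"rz":0,"fingers":255},{"tx":-3,"ty":50,"tz":160,"rx":0,"ry":0,"rz":0,"fingers":255},{"tx":-8,"ty":110,"tz":160,"rx":0,"ry":0,"rz":0,"fingers":255},{"tx":-13,"ty":170,"tz":160,"rx":0,"ry":0,"rz":0,"fingers":255},{"tx":-18,"ty":230,"tz":160,"rx":0,"ry":0,"rz":0,"fingers":255},{"tx":-23,"ty":280,"tz":160,"rx":0,"ry":0,"rz":0,"fingers":255},{"tx":-26.5,"ty":315,"tz":160,"rx":0,"ry":0,"rz":0,"fingers":255}]'
python3 -m creep '[{"tx":0,"ty":13,"tz":0,"rx":0,"ry":0,"rz":0,"fingers":255},{"tx":0,"ty":13,"tz":-30,"rx":0,"ry":0,"rz":0,"fingers":255},{"tx":0,"ty":13,"tz":-70,"rx":0,"ry":0,"rz":0,"fingers":255},{"tx":0,"ty":13,"tz":-110,"rx":0,"ry":0,"rz":0,"fingers":255},{"tx":0,"ty":13,"tz":-140,"rx":0,"ry":0,"rz":0,"fingers":255},{"tx":0,"ty":13,"tz":-150,"rx":0,"ry":0,"rz":0,"fingers":255},{"tx":0,"ty":13,"tz":-152,"rx":0,"ry":0,"rz":0,"fingers":255},{"tx":0,"ty":13,"tz":-152,"rx":0,"ry":0,"rz":0,"fingers":255}]'
python3 -c "
from h import *
S=cam('scene')
cv2.imwrite('pics/k1.png',cv2.resize(S['pixels'][120:260,260:400],None,fx=4.2,fy=4.2))
"; python3 st.py
```

```text
t: 26.12
ee_pos: [497.7, 68.2, 242.7]
orientation: [-1.203, 1.221, -1.22]
ft_force: [0.3, 0.5, -1.3]
width: 43.4
t: 27.12
ee_pos: [499.4, 79.0, 91.8]
orientation: [-1.2, 1.22, -1.222]
ft_force: [0.6, -0.2, -2.1]
width: 43.6
t 27.175 tcp [499.467  79.117  91.993] w 43.23907106020853 F [-0.386  0.252 -1.94 ] q [ 0.134  0.467  1.978 -0.     0.695  0.15 ]
fingers dir [ 0.002  0.    -1.   ] close dir [ 1.    -0.016  0.002] yaw deg -0.9249137717246046
```

View pics/k1.png

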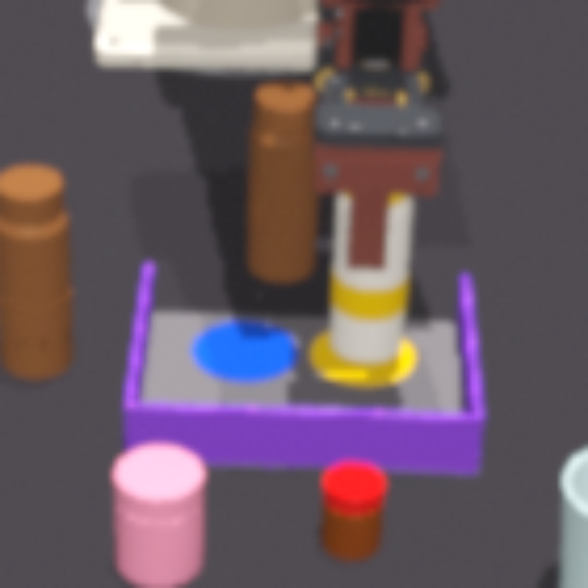

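The bottle hangs over the yellow disc, base at crop (367,360) against disc centre (363,355). Lowering and releasing.

```bash
python3 -m creep '[{"tx":0,"ty":0,"tz":-6,"rx":0,"ry":0,"rz":0,"fingers":255},{"tx":0,"ty":0,"tz":-9,"rx":0,"ry":0,"rz":0,"fingers":255},{"tx":0,"ty":0,"tz":-9.5,"rx":0,"ry":0,"rz":0,"fingers":255},{"tx":0,"ty":0,"tz":-9.5,"rx":0,"ry":0,"rz":0,"fingers":255}]'
python3 st.py
```

```text
t: 27.68
ee_pos: [498.8, 79.2, 82.0]
orientation: [-1.201, 1.221, -1.221]
ft_force: [-1.2, 0.6, 5.3]
width: 43.3
t 27.675 tcp [498.821  79.205  81.99 ] w 43.25788630545258 F [-1.162  0.613  5.347] q [0.134 0.485 1.982 0.    0.674 0.15 ]
fingers dir [ 0.  0. -1.] close dir [ 1.    -0.016  0.   ] yaw deg -0.9131057502788085
```

Contact is felt (5 N). I'll release, raise and go to the blue bottle (512.1,-336.6).

```bash
python3 -m creep '[{"tx":0,"ty":0,"tz":0,"rx":0,"ry":0,"rz":0,"fingers":0},{"tx":0,"ty":0,"tz":0,"rx":0,"ry":0,"rz":0,"fingers":0},{"tx":0,"ty":0,"tz":0,"rx":0,"ry":0,"rz":0,"fingers":0},{"tx":0,"ty":0,"tz":0,"rx":0,"ry":0,"rz":0,"fingers":0},{"tx":0,"ty":0,"tz":0,"rx":0,"ry":0,"rz":0,"fingers":0},{"tx":0,"ty":0,"tz":30,"rx":0,"ry":0,"rz":0,"fingers":0},{"tx":0,"ty":0,"tz":80,"rx":0,"ry":0,"rz":0,"fingers":0},{"tx":0,"ty":0,"tz":135,"rx":0,"ry":0,"rz":0,"fingers":0},{"tx":0,"ty":-40,"tz":150,"rx":0,"ry":0,"rz":0,"fingers":0}]'
python3 -m creep '[{"tx":1,"ty":-60,"tz":0,"rx":0,"ry":0,"rz":0,"fingers":0},{"tx":3,"ty":-120,"tz":0,"rx":0,"ry":0,"rz":0,"fingers":0},{"tx":5,"ty":-180,"tz":0,"rx":0,"ry":0,"rz":0,"fingers":0},{"tx":7,"ty":-240,"tz":0,"rx":0,"ry":0,"rz":0,"fingers":0},{"tx":9,"ty":-300,"tz":0,"rx":0,"ry":0,"rz":0,"fingers":0},{"tx":11,"ty":-345,"tz":0,"rx":0,"ry":0,"rz":0,"fingers":0},{"tx":13.5,"ty":-370,"tz":0,"rx":0,"ry":0,"rz":0,"fingers":0},{"tx":13.5,"ty":-376,"tz":0,"rx":0,"ry":0,"rz":0,"fingers":0},{"tx":13.5,"ty":-376,"tz":0,"rx":0,"ry":0,"rz":0,"fingers":0}]'
python3 -c "
from h import *
S=cam('scene');T=cam('top')
cv2.imwrite('pics/l1.png',cv2.resize(S['pixels'][130:270,240:400],None,fx=4,fy=4))
cv2.imwrite('pics/l2.png',cv2.resize(T['pixels'][140:300,240:400],None,fx=3.6,fy=3.6))
"; python3 st.py
```

```text
t: 28.8
ee_pos: [500.7, 40.2, 235.1]
orientation: [-1.198, 1.214, -1.221]
ft_force: [0.1, -0.5, -0.2]
width: 87.9
t: 29.92
ee_pos: [512.0, -335.8, 231.2]
orientation: [-1.202, 1.221, -1.22]
ft_force: [-0.1, 0.6, -0.0]
width: 87.7
t 30.025 tcp [ 512.137 -335.332  231.358] w 87.59384278373942 F [ 0.055 -0.683 -0.096] q [-0.599  0.404  1.658  0.     1.08  -0.585]
fingers dir [-0.     0.001 -1.   ] close dir [ 1.    -0.015 -0.   ] yaw deg -0.8394474252796388
```

View pics/l1.png

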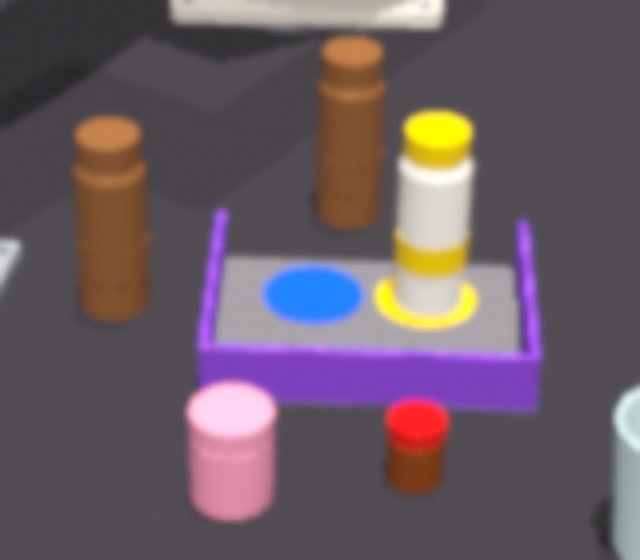

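View pics/l2.png

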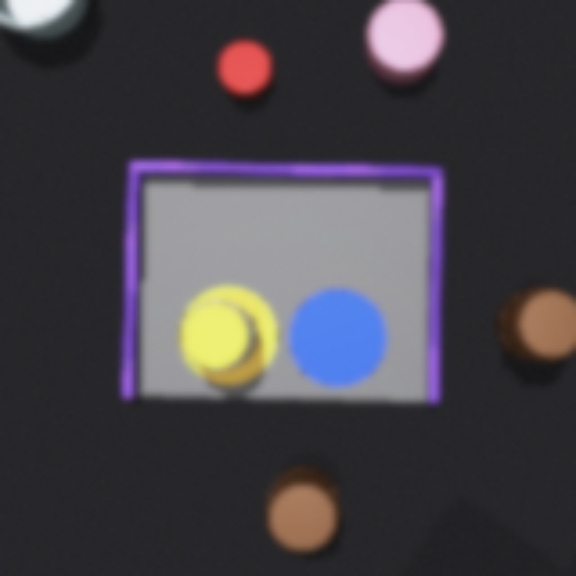

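The yellow bottle stands upright on its disc, cap at crop (438,140) almost as in the first picture. Now the blue one.

```bash
python3 -m creep '[{"tx":0,"ty":-1,"tz":-40,"rx":0,"ry":0,"rz":0,"fingers":0},{"tx":0,"ty":-1,"tz":-80,"rx":0,"ry":0,"rz":0,"fingers":0},{"tx":0,"ty":-1,"tz":-120,"rx":0,"ry":0,"rz":0,"fingers":0},{"tx":0,"ty":-1,"tz":-140,"rx":0,"ry":0,"rz":0,"fingers":0},{"tx":0,"ty":-1,"tz":-148,"rx":0,"ry":0,"rz":0,"fingers":0},{"tx":0,"ty":-1,"tz":-148,"rx":0,"ry":0,"rz":0,"fingers":0}]'
python3 -m creep '[{"tx":0,"ty":0,"tz":0,"rx":0,"ry":0,"rz":0,"fingers":255},{"tx":0,"ty":0,"tz":0,"rx":0,"ry":0,"rz":0,"fingers":255},{"tx":0,"ty":0,"tz":0,"rx":0,"ry":0,"rz":0,"fingers":255},{"tx":0,"ty":0,"tz":0,"rx":0,"ry":0,"rz":0,"fingers":255},{"tx":0,"ty":0,"tz":0,"rx":0,"ry":0,"rz":0,"fingers":255},{"tx":0,"ty":0,"tz":0,"rx":0,"ry":0,"rz":0,"fingers":255}]'; python3 st.py
```

```text
t: 30.78
ee_pos: [512.6, -337.8, 84.0]
orientation: [-1.202, 1.22, -1.221]
ft_force: [0.5, 0.1, 0.0]
width: 88.0
t: 31.52
ee_pos: [512.2, -337.9, 83.5]
orientation: [-1.202, 1.221, -1.221]
ft_force: [0.2, -0.2, 1.3]
width: 43.2
t 31.525 tcp [ 512.158 -337.943   83.548] w 43.24634654658502 F [ 0.166 -0.211  1.278] q [-0.603  0.6    1.737 -0.     0.804 -0.587]
fingers dir [ 0. -0. -1.] close dir [ 1.    -0.016  0.   ] yaw deg -0.9161152731717233
```

```bash
python3 -m creep '[{"tx":0,"ty":0,"tz":20,"rx":0,"ry":0,"rz":0,"fingers":255},{"tx":0,"ty":0,"tz":70,"rx":0,"ry":0,"rz":0,"fingers":255},{"tx":0,"ty":0,"tz":120,"rx":0,"ry":0,"rz":0,"fingers":255},{"tx":0,"ty":0,"tz":158,"rx":0,"ry":0,"rz":0,"fingers":255},{"tx":-2,"ty":50,"tz":160,"rx":0,"ry":0,"rz":0,"fingers":255},{"tx":-4,"ty":110,"tz":160,"rx":0,"ry":0,"rz":0,"fingers":255},{"tx":-7,"ty":170,"tz":160,"rx":0,"ry":0,"rz":0,"fingers":255},{"tx":-10,"ty":230,"tz":160,"rx":0,"ry":0,"rz":0,"fingers":255},{"tx":-13,"ty":290,"tz":160,"rx":0,"ry":0,"rz":0,"fingers":255},{"tx":-14.5,"ty":330,"tz":160,"rx":0,"ry":0,"rz":0,"fingers":255}]'
python3 -m creep '[{"tx":0,"ty":16,"tz":0,"rx":0,"ry":0,"rz":0,"fingers":255},{"tx":0,"ty":16,"tz":-30,"rx":0,"ry":0,"rz":0,"fingers":255},{"tx":0,"ty":16,"tz":-70,"rx":0,"ry":0,"rz":0,"fingers":255},{"tx":0,"ty":16,"tz":-110,"rx":0,"ry":0,"rz":0,"fingers":255},{"tx":0,"ty":16,"tz":-140,"rx":0,"ry":0,"rz":0,"fingers":255},{"tx":0,"ty":16,"tz":-150,"rx":0,"ry":0,"rz":0,"fingers":255},{"tx":0,"ty":16,"tz":-152,"rx":0,"ry":0,"rz":0,"fingers":255},{"tx":0,"ty":16,"tz":-152,"rx":0,"ry":0,"rz":0,"fingers":255}]'
python3 -c "
from h import *
S=cam('scene')
cv2.imwrite('pics/m1.png',cv2.resize(S['pixels'][120:260,260:400],None,fx=4.2,fy=4.2))
"; python3 st.py
```

```text
t: 32.78
ee_pos: [497.1, -5.6, 244.7]
orientation: [-1.201, 1.219, -1.22]
ft_force: [0.7, -0.2, -1.1]
width: 43.0
t: 33.78
ee_pos: [498.5, 7.9, 92.5]
orientation: [-1.2, 1.22, -1.222]
ft_force: [0.3, -0.3, -1.1]
width: 43.4
t 33.825 tcp [498.507   7.982  92.589] w 43.457934620428894 F [-0.042  0.167 -0.267] q [-0.008  0.458  1.994 -0.     0.688  0.008]
fingers dir [ 0.002 -0.    -1.   ] close dir [ 1.    -0.016  0.002] yaw deg -0.924475038626992
```

View pics/m1.png

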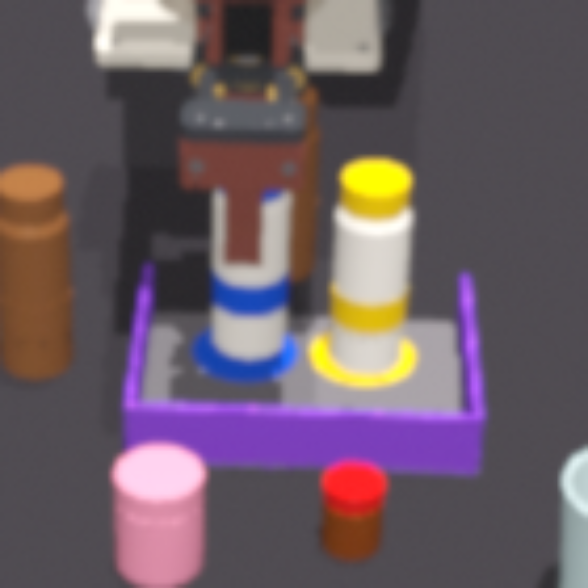

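The blue bottle hangs over its disc, base at crop (248,355) against disc centre (245,352). Lowering, releasing and retreating.

```bash
python3 -m creep '[{"tx":0,"ty":0,"tz":-6,"rx":0,"ry":0,"rz":0,"fingers":255},{"tx":0,"ty":0,"tz":-9,"rx":0,"ry":0,"rz":0,"fingers":255},{"tx":0,"ty":0,"tz":-9.5,"rx":0,"ry":0,"rz":0,"fingers":255},{"tx":0,"ty":0,"tz":-9.5,"rx":0,"ry":0,"rz":0,"fingers":255}]'
```

```text
t: 34.33
ee_pos: [497.8, 8.2, 82.5]
orientation: [-1.201, 1.221, -1.221]
ft_force: [-1.4, -0.4, 6.7]
width: 43.3
```

```bash
python3 -m creep '[{"tx":0,"ty":0,"tz":0,"rx":0,"ry":0,"rz":0,"fingers":0},{"tx":0,"ty":0,"tz":0,"rx":0,"ry":0,"rz":0,"fingers":0},{"tx":0,"ty":0,"tz":0,"rx":0,"ry":0,"rz":0,"fingers":0},{"tx":0,"ty":0,"tz":0,"rx":0,"ry":0,"rz":0,"fingers":0},{"tx":0,"ty":0,"tz":0,"rx":0,"ry":0,"rz":0,"fingers":0},{"tx":0,"ty":0,"tz":30,"rx":0,"ry":0,"rz":0,"fingers":0},{"tx":0,"ty":0,"tz":80,"rx":0,"ry":0,"rz":0,"fingers":0},{"tx":0,"ty":0,"tz":135,"rx":0,"ry":0,"rz":0,"fingers":0},{"tx":0,"ty":-40,"tz":150,"rx":0,"ry":0,"rz":0,"fingers":0}]'
python3 -m creep '[{"tx":1,"ty":-60,"tz":0,"rx":0,"ry":0,"rz":0,"fingers":0},{"tx":3,"ty":-120,"tz":0,"rx":0,"ry":0,"rz":0,"fingers":0},{"tx":5,"ty":-180,"tz":0,"rx":0,"ry":0,"rz":0,"fingers":0},{"tx":7,"ty":-240,"tz":0,"rx":0,"ry":0,"rz":0,"fingers":0},{"tx":7,"ty":-270,"tz":0,"rx":0,"ry":0,"rz":0,"fingers":0},{"tx":7,"ty":-270,"tz":0,"rx":0,"ry":0,"rz":0,"fingers":0}]'
python3 - <<'E'
from h import *
S=cam('scene');T=cam('top')
cv2.imwrite('pics/n1.png',S['pixels'])
cv2.imwrite('pics/n2.png',cv2.resize(T['pixels'][120:320,160:400],None,fx=3.2,fy=2.9))
for c in('blue','yellow','red'):
    print(c,[(b.tolist(),np.round(ce,1).tolist()) for b,ce in blobs(S,c,30) if ce[1]>100],[(b.tolist(),np.round(ce,1).tolist(),cast(T,ce,72)) for b,ce in blobs(T,c,30)])
i0=cv2.imread('pics/scene0.png');d=cv2.absdiff(i0,S['pixels']).max(2)
print('mouse/beaker diff',d[235:285,180:230].mean(),d[220:280,385:430].mean())
E
```

```text
t: 35.45
ee_pos: [499.6, -31.1, 235.6]
orientation: [-1.199, 1.214, -1.222]
ft_force: [-0.2, -0.8, -1.0]
width: 87.6
t: 36.2
ee_pos: [504.2, -303.8, 231.6]
orientation: [-1.2, 1.223, -1.223]
ft_force: [0.7, 0.2, 0.2]
width: 87.7
blue [([312, 157, 16, 14, 184], [319.3, 163.3]), ([311, 190, 17, 8, 86], [319.2, 193.9]), ([306, 199, 24, 11, 62], [315.0, 205.5])] [([323, 221, 23, 26, 364], [334.9, 234.2], array([495.15857703,   6.08781649]))]
yellow [([341, 158, 17, 14, 187], [349.0, 163.9]), ([340, 191, 16, 8, 81], [347.4, 194.7]), ([334, 200, 25, 12, 98], [344.7, 206.7])] [([302, 221, 14, 20, 72], [310.7, 228.9], array([507.23338729,  60.26428295])), ([291, 226, 17, 18, 203], [299.2, 233.8], array([496.37555526,  86.08016292]))]
red [([433, 179, 20, 16, 267], [442.5, 186.4]), ([336, 231, 16, 12, 160], [343.8, 236.4])] [([300, 151, 16, 16, 186], [307.6, 158.5], array([665.94277506,  66.92405484])), ([187, 223, 20, 20, 330], [196.5, 232.7], array([499.80746376, 315.77619432]))]
mouse/beaker diff 0.8924 1.2703703703703704
```

View pics/n1.png

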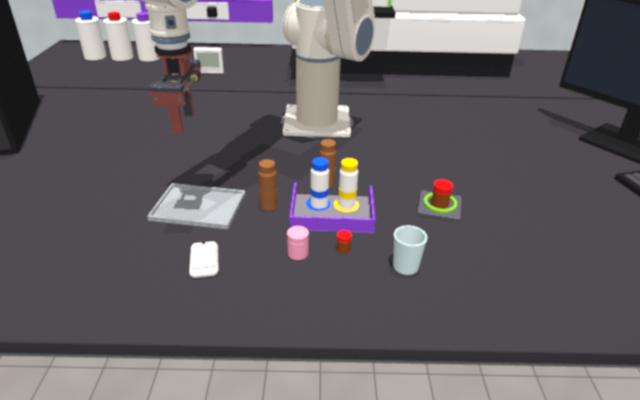

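View pics/n2.png

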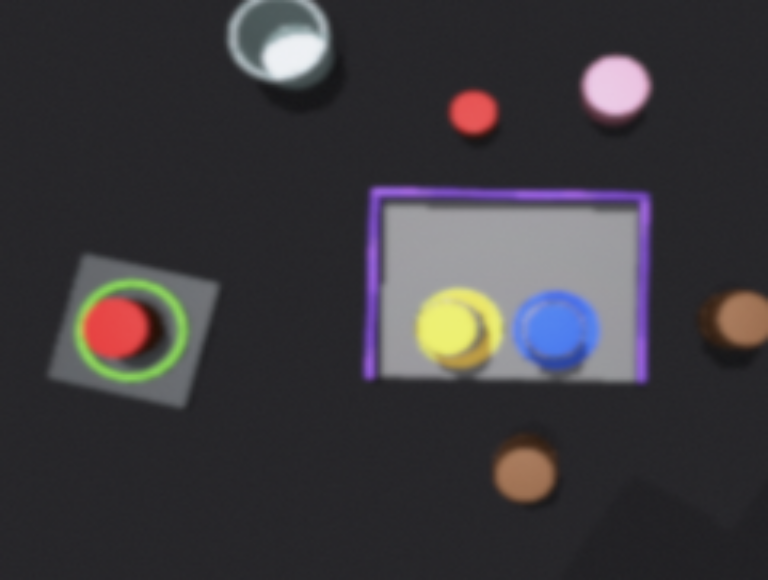

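The final pictures show:
- **Bottles:** both caps are within about 1 px of where they started, and each bottle stands upright on its own disc.
- **Jar:** it stands in the ring, about 4 mm off centre by ray cast.
- **Mouse and beaker:** unmoved.

Handing in.

```bash
python3 -c "
from workcell import ctrl
print(ctrl.close_job()); print(ctrl.get_obs()['t'])"
```

```text
the job is handed in; nothing more can be done
None
the job is handed in; nothing more can be done
```

The job is done and handed in at about 36 s. I moved both bottles to the tray, stood the amber jar inside the green ring, then put each bottle back on the disc of its own cap colour.

Last checks, from the final pictures:
- **Bottles:** both stand upright and released. Their caps are within about 1 px (roughly 2 mm) of where they started, centred on their discs.
- **Jar:** it stands upright in the ring, about 4 mm off centre by ray cast from the top camera. Part of that is probably the lid's side being counted, and the limit is 12.5 mm.
- **Mouse, beaker and look-alikes:** the mouse and beaker show no change from the first picture, and the look-alike jars and brown bottles look undisturbed.

The two cameras disagreed by about 6 mm on the ring's centre in x. I used the top view, because the slanted scene view picks up the ring's side. My first move was refused because the rows lacked keys, so nothing moved then. No other check failed.

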